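# Pack the vaccine carrier with cold plates, vial blocks and probe

### The arm

A 6-joint arm with a two-finger parallel gripper is mounted at the origin on the work surface; the furniture and walls round the work are solid. World frame = base frame: x ahead of the robot, y to its left, z up, the work surface at z = 0. Lengths are in m, angles in rad, forces in N, time in s.
With the tool pointing down it reaches from about 0.35 to 0.975 m from the base axis. Payload 4.9 kg.
Tool frame: the origin (TCP) lies midway between the tips of the shut fingers; the grasp point (between the pads) lies 19 mm behind it; z points along the fingers, y is the line along which they close (so a half turn about z gives the same grasp; the last joint's range is limited). The gripper opens to 85 mm and grips with 20 to 120 N. Pads are 22 mm wide; open, the fingers measure 114 mm over their backs; the gripper's body (76 mm by 85 mm) begins 54 mm behind the grasp point. The pads swing forward as they close: fully open they stand 13 mm farther back than shut.
Start: joints at [-1.322, 0.053, 1.613, -0, 1.476, -0.119], TCP at [0.225, -0.583, 0.231] pointing down, gripper open.
Joint ranges: [-3.01, 3.01], [-1.01, 2.22], [0.06, 2.58], [-1.02, 4.17], [0.09, 2.62], [-3.14, 3.14]. Speed limits (rad/s): [2.57, 2.57, 3.14, 3.14, 3.14, 3.14].

### API

Orientations are given as a unit quaternion [w, x, y, z].
In Python, from plant import manip gives the robot as it stands.
- The arm moves only by the tool carry_out, never from a script. Its argument "moves" is a list of rows, each a list of 7 numbers: the opening, from 0 (shut) to 1 (fully open), then the shift along the tool's x, y, z normalised to -1 to 1, where 1 is 0.4 m, then the turn, a rotation vector about the tool's x, y, z normalised to -1 to 1, where 1 is 0.5 rad. In form: [[grip, dx, dy, dz, rx, ry, rz], ...]. A call has 1 to 8 rows; each row is the pose to reach, as a shift and turn from the pose commanded when the call began, along the tool's axes at that moment; what a row does not reach only later rows make up. A row lasts 1/12 s, in which the tool goes at most 41.7 mm and 7.16 degrees, less where a joint would pass 70% of its speed; a pose out of reach is approached as far as the arm can. A call with a number of a shift or a turn outside -1 to 1 is refused whole. A call with a gripper value outside its range is refused whole. The fingers move at their own pace and stop on an object; the grip force is fixed at half the most. Time passes only in rows, so rows that repeat a pose let the fingers close. It gives the time, the measured TCP pose, the force and the opening at its end, in the units of the state.
- manip.state(): the state, without advancing time (a new reading comes with each control period).
- manip.grab_frame(name): name is "side" or "top"; returns the picture (420x560x3 uint8, red, green, blue); there is no depth.
- manip.camera_info(name): a dict with "intrinsics" (3x3 intrinsics, pixels), "extrinsics" (4x4, takes a point from world to camera coordinates). Camera axes: x right, y down, z forward; pixel columns grow to the right and rows downward; lengths in m; the calibration is good to about 2 mm. A picture is of the moment at which its call begins. camera_info takes no time and is no camera call.
- manip.job_done(): hands the job in, once; it reports no verdict.
The state is a dict: "time": time; "joint_pos": joint angles; "joint_vel": joint speeds; "joint_efforts": joint torques, N m; "tool_pos": TCP position; "tool_rot": TCP orientation; "contact_force": force on the tool from outside, world axes, zero at the start; "ft_torque": the same for the moment, N m; "gripper_width": opening from 0.0 (shut) to 1.0 (fully open).
Only numpy, scipy, OpenCV 4.12 (cv2) and the standard library are available. Lean on these libraries where they do the work, as an engineer would, in place of code of your own. Each camera call takes 0.05 s, during which the arm holds its last target. There are 200 camera calls.

### The job

Pack the blue carrier for the outreach round. First swap the plates: stand the spent yellow plate from the carrier upright in an empty slot of the white rack, and slide every blue cold plate from the rack edgewise down its own pair of white guides in the carrier, fully home (any free pair will do). Only then press every vial block down flush into a bay between the guides, past the sprung leaves, keeping it upright, and seat the tapered probe from its dock upright and fully home in the carrier's metal cup; leave the other things on the worktop where they are.

Things in the scene. Friction and masses are not known exactly. Their poses are not given: they have to be found in the camera images.
- carrier: Fixed open blue vaccine carrier, 168 (x) x 324 (y) x 105 mm high, walls 14, inner floor 15 above the worktop; yaw varies. Origin: centre of its underside; y along its length, z up. Inside, at y =: guide pair 0 -114, vial bay 0 -68, guide pair 1 -22, bay 1 +24, guide pair 2 +70, metal cup +112.
- guide_0 (a point): Middle of white guide pair 0 at rim height (105 mm above the worktop), carrier's axes. Two facing channels on the long walls form a slot along carrier x: 140 between walls, 13 wide, lips 14 deep. Floor 90 below this point; lips end 12 below it, with flared lead-ins (24 wide at the top) up to 2 below it.
- guide_1 (a point): Middle of white guide pair 1 at rim height (105 mm above the worktop), carrier's axes. Two facing channels on the long walls form a slot along carrier x: 140 between walls, 13 wide, lips 14 deep. Floor 90 below this point; lips end 12 below it, with flared lead-ins (24 wide at the top) up to 2 below it.
- guide_2 (a point): Middle of white guide pair 2 at rim height (105 mm above the worktop), carrier's axes. Two facing channels on the long walls form a slot along carrier x: 140 between walls, 13 wide, lips 14 deep. Floor 90 below this point; lips end 12 below it, with flared lead-ins (24 wide at the top) up to 2 below it.
- bay_0 (a point): Centre of the mouth of vial bay 0, level with its top face (72 mm above the worktop), carrier's axes. Recess 124 (x) x 56 (y), floor 36 below. Sprung leaves at both x ends catch a block 18 to 28 before home: push down with about 3 to 10 N, then it stays. Seated cold plates at both sides (46 off in y) stand 73 higher than this point.
- bay_1 (a point): Centre of the mouth of vial bay 1, level with its top face (72 mm above the worktop), carrier's axes. Recess 124 (x) x 56 (y), floor 36 below. Sprung leaves at both x ends catch a block 18 to 28 before home: push down with about 3 to 10 N, then it stays. Seated cold plates at both sides (46 off in y) stand 73 higher than this point.
- cup (a point): Centre of the rim of the fixed metal conical cup at the carrier's +y end, 65 mm above the worktop, axis vertical: inner radius 28 at the rim, 12 at 45 below it; outer radius 34. 36 from the end wall, 42 from the mid-line of guide pair 2.
- rack: Fixed white rack, base 160 (x) x 192 (y) x 10 mm high; four slots at y -75, -25, 25, 75, each along rack x, 142 long, 16 wide between posts that end 60 above the worktop. Every pale blue cold plate present stands upright in a slot, on the base, its centre 75 above the worktop; at least one slot is empty. Origin: centre of the underside.
- plate_0_mid (a point): Fresh cold plate 0 (may be absent), loose, pale blue, 0.22 kg: panel 132 (x) x 10 thick (y) x 98 mm high, plus a grip tab 60 (x) x 10 that rises 32 more from the middle of its top edge. Both faces alike. This point: its centre, 65 above the lower edge, 65 below the tab's top; z up. Seated, it lies 25 below the guide point.
- plate_1_mid (a point): Fresh cold plate 1 (may be absent), loose, pale blue, 0.22 kg: panel 132 (x) x 10 thick (y) x 98 mm high, plus a grip tab 60 (x) x 10 that rises 32 more from the middle of its top edge. Both faces alike. This point: its centre, 65 above the lower edge, 65 below the tab's top; z up. Seated, it lies 25 below the guide point.
- plate_2_mid (a point): Fresh cold plate 2 (may be absent), loose, pale blue, 0.22 kg: panel 132 (x) x 10 thick (y) x 98 mm high, plus a grip tab 60 (x) x 10 that rises 32 more from the middle of its top edge. Both faces alike. This point: its centre, 65 above the lower edge, 65 below the tab's top; z up. Seated, it lies 25 below the guide point.
- plate_3_mid (a point): Fresh cold plate 3 (may be absent), loose, pale blue, 0.22 kg: panel 132 (x) x 10 thick (y) x 98 mm high, plus a grip tab 60 (x) x 10 that rises 32 more from the middle of its top edge. Both faces alike. This point: its centre, 65 above the lower edge, 65 below the tab's top; z up. Seated, it lies 25 below the guide point.
- spent_0_mid (a point): Spent plate 0 (may be absent), loose, pale yellow, 0.22 kg, in shape just like the pale blue cold plates: panel 132 (x) x 10 (y) x 98 mm high, grip tab 60 (x) x 10 up to 130. This point: its centre, 65 above the lower edge; z up. If present, it starts seated in guide pair 0 of the carrier.
- spent_1_mid (a point): Spent plate 1 (may be absent), loose, pale yellow, 0.22 kg, in shape just like the pale blue cold plates: panel 132 (x) x 10 (y) x 98 mm high, grip tab 60 (x) x 10 up to 130. This point: its centre, 65 above the lower edge; z up. If present, it starts seated in guide pair 2 of the carrier.
- block_0_mid (a point): Vial block 0 (may be absent), loose, 0.2 kg: white, dark top, 120 (x) x 52 (y) x 36 mm, four fixed vials (violet caps) at x +-46, y +-13, to 65 above its underside. Grip rib in the middle, 12 thick (x) x 34 (y), up to 76 above the underside; 29 free from rib to vials. This point: on its centre line, 38 above the underside. Fits either way round.
- block_1_mid (a point): Vial block 1 (may be absent), loose, 0.2 kg: white, dark top, 120 (x) x 52 (y) x 36 mm, four fixed vials (turquoise caps) at x +-46, y +-13, to 65 above its underside. Grip rib in the middle, 12 thick (x) x 34 (y), up to 76 above the underside; 29 free from rib to vials. This point: on its centre line, 38 above the underside. Fits either way round.
- probe_mid (a point): Wireless temperature probe, loose, 0.12 kg: aluminium cone (radius 13.5 at the foot, 27 at 38 mm up), white collar (radius 21, 38 to 46 up), white grip barrel (radius 18, 50 to 80 up). This point: on its axis, 40 above the foot; z up. Seated in a cup it is about level with the cup's rim. It starts seated so in the dock.
- dock: Fixed dark dock where the probe starts: base 74 x 74 x 6 mm with a cup like the carrier's, rim 54 above the worktop. Origin: centre of its underside.
- swab_box: Bystander, to be left where it is: white and blue carton of skin swabs, 55 x 60 x 90, stands upright, beyond the rack, right of the carrier. (mm)
- tape_roll: Bystander, to be left where it is: roll of brown packing tape, 94 across, 48 high, lies flat beyond the rack. (mm)
- swab_stack: Bystander, to be left where it is: white banded stack of swab sachets, 50 x 50 x 9, front left. (mm)
- stapler: Bystander, to be left where it is: blue and black stapler, 30 x 126 x 46, front right. (mm)
There are look-alikes about, which are no part of the job. What is shaped like the part that bears probe_mid but green or pink is not meant.

How it is judged:
On the way, in this order (a step that is already met when the one before it is completed fails the run):
1. every blue cold plate stands fully down in a guide pair of the carrier, and the spent plate stands in the rack (((z of plate_0_mid in the frame of guide_0 below -0.0215 m and horizontal distance between plate_0_mid and guide_0 below 0.008 m) or (z of plate_0_mid in the frame of guide_1 below -0.0215 m and horizontal distance between plate_0_mid and guide_1 below 0.008 m) or (z of plate_0_mid in the frame of guide_2 below -0.0215 m and horizontal distance between plate_0_mid and guide_2 below 0.008 m)) and angle between each of plate_0_mid, plate_1_mid, plate_2_mid, plate_3_mid's own z axis and vertical below 0.08 rad and angle between the y axis of carrier and the y axis of plate_0_mid, either way round below 0.08 rad and ((z of plate_1_mid in the frame of guide_0 below -0.0215 m and horizontal distance between plate_1_mid and guide_0 below 0.008 m) or (z of plate_1_mid in the frame of guide_1 below -0.0215 m and horizontal distance between plate_1_mid and guide_1 below 0.008 m) or (z of plate_1_mid in the frame of guide_2 below -0.0215 m and horizontal distance between plate_1_mid and guide_2 below 0.008 m)) and angle between the y axis of carrier and the y axis of plate_1_mid, either way round below 0.08 rad and ((z of plate_2_mid in the frame of guide_0 below -0.0215 m and horizontal distance between plate_2_mid and guide_0 below 0.008 m) or (z of plate_2_mid in the frame of guide_1 below -0.0215 m and horizontal distance between plate_2_mid and guide_1 below 0.008 m) or (z of plate_2_mid in the frame of guide_2 below -0.0215 m and horizontal distance between plate_2_mid and guide_2 below 0.008 m)) and angle between the y axis of carrier and the y axis of plate_2_mid, either way round below 0.08 rad and ((z of plate_3_mid in the frame of guide_0 below -0.0215 m and horizontal distance between plate_3_mid and guide_0 below 0.008 m) or (z of plate_3_mid in the frame of guide_1 below -0.0215 m and horizontal distance between plate_3_mid and guide_1 below 0.008 m) or (z of plate_3_mid in the frame of guide_2 below -0.0215 m and horizontal distance between plate_3_mid and guide_2 below 0.008 m)) and angle between the y axis of carrier and the y axis of plate_3_mid, either way round below 0.08 rad and z of each of spent_0_mid, spent_1_mid in the frame of rack below 0.079 m and x of spent_0_mid in the frame of rack between -0.01 and 0.01 m and (y of spent_0_mid in the frame of rack between -0.085 and -0.065 m or y of spent_0_mid in the frame of rack between -0.035 and -0.015 m or y of spent_0_mid in the frame of rack between 0.015 and 0.035 m or y of spent_0_mid in the frame of rack between 0.065 and 0.085 m) and angle between each of spent_0_mid, spent_1_mid's own z axis and vertical below 0.12 rad and angle between the y axis of rack and the y axis of spent_0_mid, either way round below 0.12 rad and x of spent_1_mid in the frame of rack between -0.01 and 0.01 m and (y of spent_1_mid in the frame of rack between -0.085 and -0.065 m or y of spent_1_mid in the frame of rack between -0.035 and -0.015 m or y of spent_1_mid in the frame of rack between 0.015 and 0.035 m or y of spent_1_mid in the frame of rack between 0.065 and 0.085 m) and angle between the y axis of rack and the y axis of spent_1_mid, either way round below 0.12 rad), for 0.2 s.
2. then every vial block present is pressed flush into a bay (((z of block_0_mid in the frame of bay_0 below 0.0045 m and horizontal distance between block_0_mid and bay_0 below 0.006 m) or (z of block_0_mid in the frame of bay_1 below 0.0045 m and horizontal distance between block_0_mid and bay_1 below 0.006 m)) and angle between each of block_0_mid, block_1_mid's own z axis and vertical below 0.06 rad and ((z of block_1_mid in the frame of bay_0 below 0.0045 m and horizontal distance between block_1_mid and bay_0 below 0.006 m) or (z of block_1_mid in the frame of bay_1 below 0.0045 m and horizontal distance between block_1_mid and bay_1 below 0.006 m))), for 0.2 s.
At the end, for the whole second after the job is handed in: Blue plates in guides: within 3.5 mm of the floor, 8 mm of the middle, 0.08 rad. Spent plate in a rack slot: 4 mm, 10 mm, 0.12 rad. Blocks in bays: at most 2.5 mm proud, centred to 6 mm, 0.06 rad. Probe in cup: centred to 4 mm, within 3 mm of full depth, 0.07 rad. All at rest (all of step 1 and all of step 2 and horizontal distance between probe_mid and cup below 0.004 m and z of probe_mid in the frame of cup between -0.0048 and 0.0022 m and angle between probe_mid's own z axis and vertical below 0.07 rad and linear speed of each of plate_0, plate_1, plate_2, plate_3, spent_0, spent_1, block_0, block_1, probe below 0.02 m/s); the robot touches nothing.
It fails at once if a bystander (swab carton, tape roll, sachet stack, stapler) is pushed more than 4 cm or knocked over (distance of any of swab_box, tape_roll, swab_stack, stapler from where it was at the start of the episode above 0.04 m or angle between any of swab_box, tape_roll, swab_stack, stapler's own z axis and vertical above 0.5 rad).
It fails at once if a vial block is tipped over (angle between any of block_0_mid, block_1_mid's own z axis and vertical above 0.8 rad).
Of spent_0, spent_1 only 1 to 1 are there at a start; the rules pass over those that are not, and their reading is None.
Of plate_0, plate_1, plate_2, plate_3 only 2 to 3 are there at a start; the rules pass over those that are not, and their reading is None.
Of block_0, block_1 only 1 to 2 are there at a start; the rules pass over those that are not, and their reading is None.
At some moment in a run one of block_0, block_1 may be knocked a few centimetres aside while the robot is not near it.
It also fails if it takes over 210 s, if anything falls off the work surface, if the arm or the gripper's body presses on something with over 40 N, if the wrist force passes 120 N, or if a joint passes its speed limit or range.

## Working session

There is one attempt and no reset: what is moved stays moved. The work goes in short steps, Python scripts to look and compute and a tool call to move; the robot and the scene stay as the last step left them, time stands still between calls to the robot, and variables do not carry over. Pictures are saved under pics/ and viewed, on a budget of 14 in all, crops included, one or two more only if the job needs it, and the job is handed in when it is done.

Besides the shell and the picture viewer there is one more tool, called as a command line: name --pt "numbers of a row" for each row, then --argument value for the rest. carry_out: Moves the arm, as the interface text tells. Scaled input: -1 to 1 covers 0.4 m each way for a shift and 0.5 rad each way for a turn. Its arguments: {"type":"object","properties":{"moves":{"type":"array"}},"required":["moves"]}

```bash
ls; mkdir -p pics
python3 - <<'E'
from plant import manip
import cv2
for n in("top","side"):
    f=manip.grab_frame(n); cv2.imwrite(f"pics/{n}0.png",cv2.cvtColor(f,cv2.COLOR_RGB2BGR))
    c=manip.camera_info(n); print(n,c)
print(manip.state())
E
```

```text
pics
top {'intrinsics': array([[518.77444203,   0.        , 286.78999082],
       [  0.        , 518.77444203, 217.6102019 ],
       [  0.        ,   0.        ,   1.        ]]), 'extrinsics': array([[ 0.01480616, -0.99985305,  0.00864072, -0.02223966],
       [-0.99774201, -0.01533998, -0.06538779,  0.53543279],
       [ 0.06551073, -0.00765306, -0.99782252,  1.52664497],
       [ 0.        ,  0.        ,  0.        ,  1.        ]])}
side {'intrinsics': array([[507.62063347,   0.        , 280.76118007],
       [  0.        , 507.62063347, 208.66778354],
       [  0.        ,   0.        ,   1.        ]]), 'extrinsics': array([[ 0.72179877, -0.69170857, -0.02336237, -0.39084621],
       [-0.37706415, -0.36471246, -0.85135624,  0.26804343],
       [ 0.58036985,  0.623317  , -0.52406751,  1.44426939],
       [ 0.        ,  0.        ,  0.        ,  1.        ]])}
{'time': 0.1, 'joint_pos': array([-1.32199366e+00,  5.32972347e-02,  1.61414090e+00,  1.14847329e-05,
        1.47602653e+00, -1.18977320e-01]), 'joint_vel': array([-0.00016012, -0.00242548, -0.00251615,  0.00019107, -0.00062551,
        0.0001779 ]), 'joint_efforts': array([-9.80751292e-05, -3.94906819e+01, -3.71362817e+01, -1.10682315e-04,
        3.93336915e-03,  4.97916332e-06]), 'tool_pos': array([ 0.22459231, -0.58264832,  0.23019144]), 'tool_rot': array([-9.34406903e-04,  9.83139496e-01,  1.82854736e-01, -5.50120363e-05]), 'contact_force': array([ 0.35804124, -0.49067316, -0.82964788]), 'ft_torque': array([-0.00767404,  0.0183684 , -0.02253136]), 'gripper_width': 0.9988803379783725}
```

View pics/top0.png

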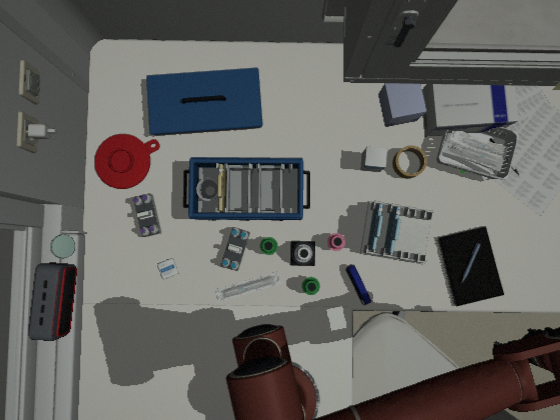

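View pics/side0.png

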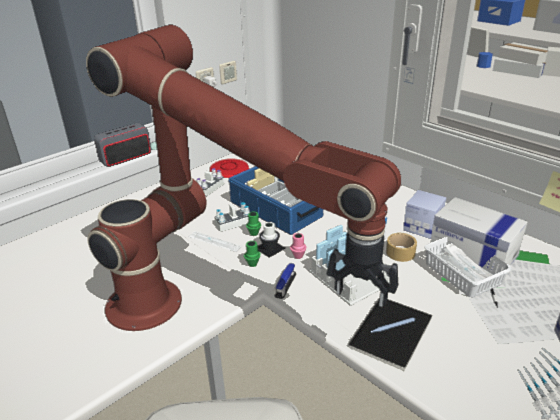

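```bash
cat > h.py <<'E'
import numpy as np, cv2
from scipy.spatial.transform import Rotation as R
from plant import manip
def grab(n,save=None):
    f=cv2.cvtColor(manip.grab_frame(n),cv2.COLOR_RGB2BGR)
    if save: cv2.imwrite(f"pics/{save}.png",f)
    return f
def crop(f,x0,y0,x1,y1,s,name): cv2.imwrite(f"pics/{name}.png",cv2.resize(f[y0:y1,x0:x1],None,fx=s,fy=s,interpolation=cv2.INTER_CUBIC))
def ray(n,uv,z):
    c=manip.camera_info(n);E=c["extrinsics"];K=c["intrinsics"]
    d=E[:3,:3].T@np.linalg.solve(K,[uv[0],uv[1],1.]);o=-E[:3,:3].T@E[:3,3]
    return o+d*(z-o[2])/d[2]
def proj(n,p):
    c=manip.camera_info(n);E=c["extrinsics"];q=c["intrinsics"]@(E[:3,:3]@np.asarray(p,float)+E[:3,3]);return q[:2]/q[2]
def pose():
    s=manip.state();q=s["tool_rot"];return np.array(s["tool_pos"]),R.from_quat([q[1],q[2],q[3],q[0]])
def down(yaw): # tool down, tool y axis (closing line) at heading yaw in the world
    y=np.array([np.cos(yaw),np.sin(yaw),0]);z=np.array([0,0,-1.]);return R.from_matrix(np.c_[np.cross(y,z),y,z])
def plan(way,start=None):
    """way: list of (xyz,yaw of closing line); prints shift/turn in units from the start pose"""
    p,r=start or pose()
    for t,yaw in way:
        c=[(r.inv()*down(yaw+k*np.pi)).as_rotvec() for k in(0,1)];rv=min(c,key=np.linalg.norm)
        print("xyz",np.round(t,4),"->",np.round(r.inv().apply(np.array(t)-p)/.4,4),np.round(rv/.5,4))
E
python3 - <<'E'
from h import *
f=cv2.imread("pics/top0.png"); crop(f,120,140,450,310,2.4,"c1")
E
```

```text
(no output)
```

View pics/c1.png

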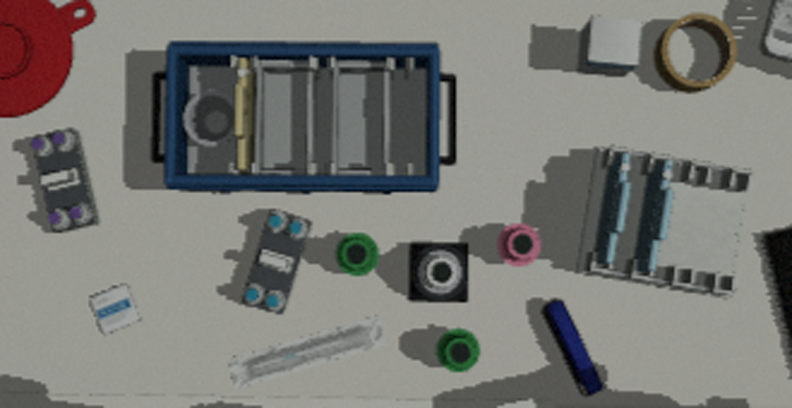

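```bash
cat > m.py <<'E'
from h import *
def rect(mask,z,win,n="top"):
    m=np.zeros_like(mask);x0,y0,x1,y1=win;m[y0:y1,x0:x1]=mask[y0:y1,x0:x1]
    cs=[c for c in cv2.findContours(m,cv2.RETR_EXTERNAL,cv2.CHAIN_APPROX_NONE)[0] if cv2.contourArea(c)>8]
    pts=np.vstack(cs)[:,0].astype(float)
    w=np.array([ray(n,p,z)[:2] for p in pts])
    (c,s,a)=cv2.minAreaRect((w*1000).astype(np.float32))
    return np.round(c,1),np.round(s,1),round(a,1),pts.mean(0).round(1)
if __name__=="__main__":
    f=grab("top","top1");hsv=cv2.cvtColor(f,cv2.COLOR_BGR2HSV);H,S,V=[hsv[...,i].astype(int) for i in range(3)]
    o=-manip.camera_info("top")["extrinsics"];print("cam",(o[:3,:3].T@manip.camera_info("top")["extrinsics"][:3,3]).round(3))
    blue=((H>98)&(H<125)&(S>120)).astype(np.uint8)
    print("carrier",rect(blue,.105,(180,150,315,226)))
    yel=((H>15)&(H<32)&(S>60)&(V>90)).astype(np.uint8)
    print("yellow",rect(yel,.145,(212,160,230,215)))
    pb=((H>85)&(H<110)&(S>35)&(V>80)).astype(np.uint8)
    print("blueA",rect(pb,.14,(366,200,385,260)));print("blueB",rect(pb,.14,(385,200,402,260)))
    wh=((S<30)&(V>165)).astype(np.uint8)
    for nm,w,z in(("ribV",(134,200,158,230),.076),("ribT",(222,240,248,257),.076),("probe",(294,243,315,263),.094)):
        try: print(nm,rect(wh,z,w))
        except Exception as e: print(nm,e)
    dark=(V<30).astype(np.uint8);print("dock",rect(dark,.006,(286,236,320,270)))
    vio=((H>125)&(H<155)&(S>60)).astype(np.uint8);tq=((H>85)&(H<100)&(S>110)).astype(np.uint8)
    for nm,m,w in(("capsV",vio,(125,185,165,240)),("capsT",tq,(215,220,255,272))):
        mm=np.zeros_like(m);mm[w[1]:w[3],w[0]:w[2]]=m[w[1]:w[3],w[0]:w[2]]
        k,l,st,ce=cv2.connectedComponentsWithStats(mm)
        for i in range(1,k):
            if st[i,4]>4: print(nm,ce[i].round(1),st[i,4],ray("top",ce[i],.065)[:2].round(4))
    v=np.array(f); crop(f,355,190,445,270,6.6,"rack"); 
    crop(f,125,185,330,280,3.9,"blk")
E
python3 m.py
```

```text
cam [ 0.435 -0.002  1.559]
carrier (array([610.5, 102.9]), array([175.1, 323. ]), 0.0, array([245.6, 188.4]))
yellow (array([597.6, 170.7]), array([104.6,  11. ]), 1.3, array([220.1, 190.9]))
blueA (array([ 507., -264.]), array([ 14.5, 126.1]), 81.2, array([377.9, 227.4]))
blueB (array([ 488.2, -310.8]), array([ 14.8, 103.9]), 81.3, array([395.2, 233.5]))
ribV need at least one array to concatenate
ribT need at least one array to concatenate
probe need at least one array to concatenate
dock (array([429.9, -62.8]), array([68.5, 68.8]), 0.8, array([300.5, 252.6]))
capsV [143.9 197.3] 20 [0.585  0.3994]
capsV [135.  199.4] 17 [0.5786 0.4248]
capsV [150.8 228.2] 19 [0.4962 0.3766]
capsV [141.9 230.2] 18 [0.4899 0.4019]
capsT [234.1 231.6] 17 [0.49   0.1372]
capsT [242.7 234.3] 18 [0.4824 0.1124]
capsT [224.2 262.2] 20 [0.4016 0.1635]
capsT [232.9 265. ] 20 [0.394  0.1386]
```

View pics/rack.png

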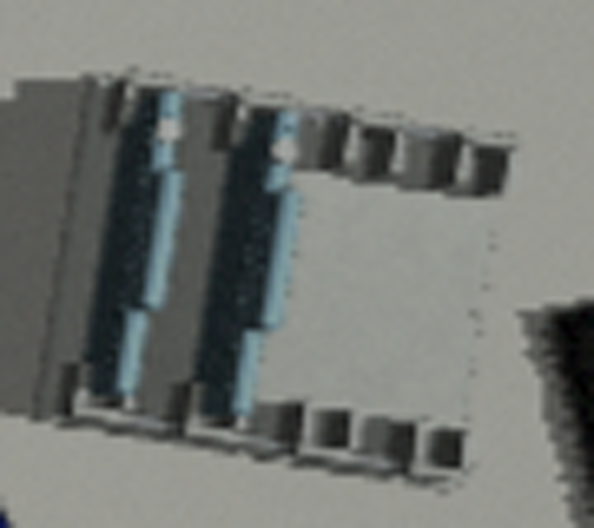

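Run:
```python
from h import *
C=lambda x,y:(355+(x+.5)/6.6-.5,190+(y+.5)/6.6-.5)
A=ray("top",C(163,238),.14);B=ray("top",C(282,258),.14);print("A",A.round(4),"B",B.round(4),"d",(B-A).round(4),np.linalg.norm(B-A))
for p in((174,172),(155,305),(293,190),(272,328)): print("tab end",ray("top",C(*p),.14)[:2].round(4))
L=[ray("top",C(*p),.01)[:2] for p in((92,85),(65,260),(38,415))];Rr=[ray("top",C(*p),.01)[:2] for p in((492,240),(475,315),(466,385))]
print("left edge",np.round(L,4).tolist(),"right",np.round(Rr,4).tolist())
for p in((90,80),(512,140),(450,490),(38,415)): print("corner",ray("top",C(*p),.01)[:2].round(4))
f=cv2.imread("pics/top1.png");hsv=cv2.cvtColor(f,cv2.COLOR_BGR2HSV);H,S,V=[hsv[...,i].astype(int) for i in range(3)]
blue=((H>98)&(H<125)&(S>120))
def fit(pts):
    w=np.array([ray("top",p,.105)[:2] for p in pts]);return w
top=fit([(u,np.where(blue[150:226,u])[0][0]+150-.5) for u in range(196,296)])
lef=fit([(np.where(blue[v,180:315])[0][0]+180-.5,v) for v in range(166,212)]);rig=fit([(np.where(blue[v,180:315])[0][-1]+180+.5,v) for v in range(166,212)])
p=np.polyfit(top[:,1],top[:,0],1);print("far edge slope deg",np.degrees(np.arctan(p[0])),"x at y=.103",np.polyval(p,.103))
for n,w in(("left",lef),("right",rig)):
    q=np.polyfit(w[:,0],np.sort(w[:,1]) if 0 else w[:,1],1);print(n,np.degrees(np.arctan(q[0])),np.polyval(q,.614))
pr=V[236:270,286:322];print("probe V max",pr.max());m=(pr>110)&(S[236:270,286:322]<60);ys,xs=np.where(m)
print("probe",xs.min()+286,xs.max()+286,ys.min()+236,ys.max()+236); print(ray("top",((xs.min()+xs.max())/2+286,(ys.min()+ys.max())/2+236),.094))
p,r=pose();print("tool y heading",np.degrees(np.arctan2(*r.as_matrix()[[1,0],1])))
plan([((.614,.173,.23),np.pi/2)])
```

```text
A [ 0.5095 -0.2671  0.14  ] B [ 0.502  -0.3166  0.14  ] d [-0.0076 -0.0495  0.    ] 0.050103981660597374
tab end [ 0.5371 -0.2716]
tab end [ 0.4816 -0.2639]
tab end [ 0.5303 -0.3212]
tab end [ 0.4728 -0.3125]
left edge [[0.5856, -0.2588], [0.5057, -0.2469], [0.4355, -0.235]] right [[0.5178, -0.4409], [0.4836, -0.4331], [0.4519, -0.4289]]
corner [ 0.5878 -0.2579]
corner [ 0.5634 -0.4502]
corner [ 0.4044 -0.4215]
corner [ 0.4355 -0.235 ]
far edge slope deg -0.19697599709068506 x at y=.103 0.697406615782924
left 1.0462718618740048 0.2649256527458043
right 0.637700936742803 -0.056847826197578374
probe V max 163
probe 286 321 236 269
[ 0.432912   -0.06210848  0.094     ]
tool y heading -68.92670956280969
xyz [0.614 0.173 0.23 ] -> [ 1.5877 -1.4129  0.0034] [-3.300e-03  2.000e-04  7.356e-01]
```

carry_out --pt "0.5 0.55 -0.48 0 0 0 0" --pt "0.5 0.55 -0.48 0 0 0 0" --pt "0.5 0.55 -0.48 0 0 0 0" --pt "0.5 0.55 -0.48 0 0 0 0" --pt "0.5 0.55 -0.48 0 0 0 0" --pt "0.5 0.55 -0.48 0 0 0 0" --pt "0.5 0.55 -0.48 0 0 0 0" --pt "0.5 0.55 -0.48 0 0 0 0"

```text
time: 0.82
tool_pos: [0.3633, -0.3195, 0.231]
tool_rot: [-0.001, 0.983, 0.186, 0.001]
contact_force: [0.6, -0.4, -0.6]
gripper_width: 0.5
```

carry_out --pt "0.5 0.52 -0.47 0 0 0 0" --pt "0.5 0.52 -0.47 0 0 0 0" --pt "0.5 0.52 -0.47 0 0 0 0" --pt "0.5 0.52 -0.47 0 0 0 0" --pt "0.5 0.52 -0.47 0 0 0 0" --pt "0.5 0.52 -0.47 0 0 0 0" --pt "0.5 0.52 -0.47 0 0 0 0" --pt "0.5 0.52 -0.47 0 0 0 0"

```text
time: 1.48
tool_pos: [0.4888, -0.0705, 0.231]
tool_rot: [-0.001, 0.983, 0.186, 0.0]
contact_force: [0.8, 0.9, -0.6]
gripper_width: 0.503
```

carry_out --pt "0.5 0.51 -0.46 0 0 0 0.735" --pt "0.5 0.51 -0.46 0 0 0 0.735" --pt "0.5 0.51 -0.46 0 0 0 0.735" --pt "0.5 0.51 -0.46 0 0 0 0.735" --pt "0.5 0.51 -0.46 0 0 0 0.735" --pt "0.5 0.51 -0.46 0 0 0 0.735" --pt "0.5 0.51 -0.46 0 0 0 0.735" --pt "0.5 0.51 -0.46 0 0 0 0.735"

```text
time: 2.15
tool_pos: [0.6131, 0.1749, 0.2301]
tool_rot: [-0.001, 1.0, 0.002, -0.0]
contact_force: [-0.0, 0.2, -1.7]
gripper_width: 0.501
```

carry_out --pt "0.5 0 0 0.1 0 0 0" --pt "0.5 0 0 0.2 0 0 0" --pt "0.5 0 0 0.295 0 0 0" --pt "0.5 0 0 0.295 0 0 0" --pt "0.0 0 0 0.295 0 0 0" --pt "0.0 0 0 0.295 0 0 0" --pt "0.0 0 0 0.295 0 0 0" --pt "0.0 0 0 0.295 0 0 0"

```text
time: 2.82
tool_pos: [0.6135, 0.1725, 0.1167]
tool_rot: [-0.003, 1.0, 0.0, 0.003]
contact_force: [1.4, 7.2, -5.3]
gripper_width: 0.104
```

```bash
python3 -c "
from h import *
s=manip.state();print(s['tool_pos'],s['contact_force'],s['gripper_width'],s['ft_torque'])"
```

```text
[0.61345503 0.17249183 0.11670202] [ 1.42015594  7.17264304 -5.31823906] 0.10384021296596808 [ 1.20171341 -0.15034449  0.1973634 ]
```

carry_out --pt "0.0 0 0 -0.08 0 0 0" --pt "0.0 0 0 -0.17 0 0 0" --pt "0.0 0 0 -0.25 0 0 0" --pt "0.0 0 0 -0.34 0 0 0" --pt "0.0 0 0 -0.42 0 0 0" --pt "0.0 0 0 -0.42 0 0 0" --pt "0.0 0 0 -0.42 0 0 0"

```text
time: 3.4
tool_pos: [0.6138, 0.1705, 0.2881]
tool_rot: [-0.001, 1.0, 0.0, 0.005]
contact_force: [-0.0, 0.7, -3.8]
gripper_width: 0.107
```

carry_out --pt "0.0 -0.16 0.76 0 0 0 0.305" --pt "0.0 -0.16 0.76 0 0 0 0.305" --pt "0.0 -0.16 0.76 0 0 0 0.305" --pt "0.0 -0.16 0.76 0 0 0 0.305" --pt "0.0 -0.16 0.76 0 0 0 0.305" --pt "0.0 -0.16 0.76 0 0 0 0.305" --pt "0.0 -0.16 0.76 0 0 0 0.305" --pt "0.0 -0.16 0.76 0 0 0 0.305"

```text
time: 4.07
tool_pos: [0.5459, -0.1378, 0.2803]
tool_rot: [0.001, 0.997, -0.078, -0.001]
contact_force: [-1.3, 0.5, -2.7]
gripper_width: 0.105
```

```bash
python3 -c "
from h import *
p,r=pose();print(p,r.as_matrix()[:,1]);Y=np.radians(81.3)
plan([((.4866,-.4154,p[2]),Y),((.4866,-.4154,.122),Y),((.4866,-.4154,.1115),Y)])"
```

```text
[ 0.54585437 -0.13775765  0.28030737] [-0.15544816 -0.98784234  0.00183946]
xyz [ 0.4866 -0.4154  0.2803] -> [-0.0384  0.7087  0.0014] [ 0.0037  0.0032 -0.0085]
xyz [ 0.4866 -0.4154  0.122 ] -> [-0.0378  0.708   0.3971] [ 0.0037  0.0032 -0.0085]
xyz [ 0.4866 -0.4154  0.1115] -> [-0.0378  0.7079  0.4234] [ 0.0037  0.0032 -0.0085]
```

carry_out --pt "0.0 -0.038 0.709 0 0 0 -0.008" --pt "0.0 -0.038 0.709 0 0 0 -0.008" --pt "0.0 -0.038 0.709 0 0 0 -0.008" --pt "0.0 -0.038 0.709 0 0 0 -0.008" --pt "0.0 -0.038 0.709 0 0 0 -0.008" --pt "0.0 -0.038 0.709 0 0 0 -0.008" --pt "0.0 -0.038 0.709 0 0 0 -0.008" --pt "0.0 -0.038 0.709 0 0 0 -0.008"

```text
time: 4.73
tool_pos: [0.4868, -0.4171, 0.2796]
tool_rot: [0.001, 0.997, -0.077, -0.001]
contact_force: [-0.1, -0.0, -3.5]
gripper_width: 0.105
```

carry_out --pt "0.0 0 0 0.09 0 0 0" --pt "0.0 0 0 0.18 0 0 0" --pt "0.0 0 0 0.26 0 0 0" --pt "0.0 0 0 0.26 0 0 0" --pt "0.0 0 0 0.26 0 0 0"

```text
time: 5.15
tool_pos: [0.4883, -0.4099, 0.1742]
tool_rot: [-0.002, 0.997, -0.074, -0.002]
contact_force: [0.3, -0.8, -1.9]
gripper_width: 0.106
```

Run:
```python
from h import *
p,r=pose();print(p,r.as_matrix()[:,1],manip.state()["gripper_width"])
a=grab("top","t2");b=grab("side","s2")
a=cv2.resize(a[180:280,350:450],None,fx=4,fy=4,interpolation=2);u,v=proj("side",p).astype(int);print(u,v)
b=cv2.resize(b[v-60:v+40,u-50:u+50],None,fx=4,fy=4,interpolation=2)
cv2.imwrite("pics/ts2.png",np.hstack([a,b]))
```

```text
[ 0.48829757 -0.40988843  0.1741599 ] [-0.14755302 -0.98904525 -0.00419454] 0.10629422656202162
369 239
```

View pics/ts2.png

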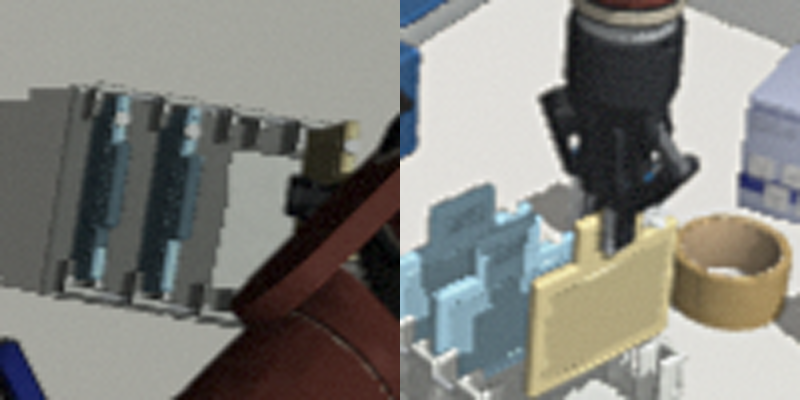

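carry_out --pt "0.0 0 0 0 0 0 0" --pt "0.0 0 0 0 0 0 0" --pt "0.0 0 0 0 0 0 0"

```text
time: 5.5
tool_pos: [0.4906, -0.4125, 0.1798]
tool_rot: [0.001, 0.997, -0.074, 0.001]
contact_force: [0.2, 0.0, -1.9]
gripper_width: 0.103
```

Run:
```python
from h import *
s=manip.state();p,r=pose();print(p,r.as_matrix().round(4),s["contact_force"],s["joint_vel"])
plan([((.4866,-.4154,p[2]),np.radians(81.3))])
f=cv2.imread("pics/s2.png");hsv=cv2.cvtColor(f,cv2.COLOR_BGR2HSV)
m=((hsv[...,0]>15)&(hsv[...,0]<32)&(hsv[...,1]>50)&(hsv[...,2]>90)).astype(np.uint8)
# predicted plate corner pixels if centred in grip
Rp=r.as_matrix();
for sx in(-1,1):
  for z in(-.1017,-.0037): print("pred",proj("side",p+Rp[:,0]*sx*.066+np.array([0,0,z])).round(1))
  print("slot end post-top lvl",proj("side",np.array([.4866,-.4154,.06])+Rp[:,0]*sx*.071).round(1))
crop(f,320,190,420,310,6,"s2b")
```

```text
[ 0.49060891 -0.41245674  0.17983287] [[ 0.9891 -0.1475  0.0026]
 [-0.1475 -0.9891 -0.0028]
 [ 0.003   0.0024 -1.    ]] [ 0.18379875  0.03119573 -1.93510467] [-0.00040827  0.00935368  0.01296461  0.00028707 -0.00068043 -0.00081763]
xyz [ 0.4866 -0.4154  0.1798] -> [-0.0088  0.0088 -0.    ] [ 0.0047 -0.006   0.0076]
pred [350.7 276.9]
pred [352.5 248.1]
slot end post-top lvl [349.  283.9]
pred [385.1 259.2]
pred [388.1 231.1]
slot end post-top lvl [385.8 264.6]
```

View pics/s2b.png

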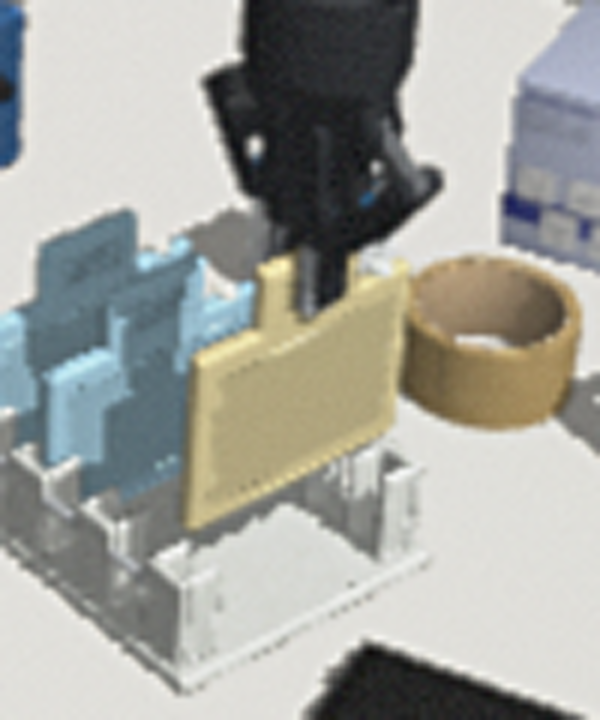

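carry_out --pt "0.0 -0.009 0.009 0 0 0 0.007" --pt "0.0 -0.009 0.009 0 0 0 0.007"

```text
time: 5.67
tool_pos: [0.4853, -0.4154, 0.1781]
tool_rot: [0.001, 0.997, -0.076, 0.0]
contact_force: [-0.6, 0.2, -2.3]
gripper_width: 0.11
```

carry_out --pt "0.0 0 0 0 0 0 0" --pt "0.0 0 0 0 0 0 0" --pt "0.0 0 0 0 0 0 0" --pt "0.0 0 0 0 0 0 0"

```text
time: 6.0
tool_pos: [0.4856, -0.4147, 0.1772]
tool_rot: [-0.0, 0.997, -0.076, -0.0]
contact_force: [-0.2, 0.5, -2.2]
gripper_width: 0.108
```

carry_out --pt "0.0 0 0 0 0 0 0" --pt "0.0 0 0 0 0 0 0" --pt "0.0 0 0 0 0 0 0" --pt "0.0 0 0 0 0 0 0"

```text
time: 6.33
tool_pos: [0.4856, -0.4147, 0.1773]
tool_rot: [-0.0, 0.997, -0.076, -0.0]
contact_force: [-0.0, 0.0, -1.2]
gripper_width: 0.105
```

carry_out --pt "0.0 0 0 0.02 0 0 0" --pt "0.0 0 0 0.04 0 0 0" --pt "0.0 0 0 0.06 0 0 0" --pt "0.0 0 0 0.08 0 0 0" --pt "0.0 0 0 0.1 0 0 0" --pt "0.0 0 0 0.12 0 0 0" --pt "0.0 0 0 0.14 0 0 0" --pt "0.0 0 0 0.155 0 0 0"

```text
time: 7.0
tool_pos: [0.4853, -0.4144, 0.1138]
tool_rot: [-0.0, 0.997, -0.076, -0.0]
contact_force: [0.1, -0.1, -2.3]
gripper_width: 0.108
```

carry_out --pt "0.0 0 0 0.005 0 0 0" --pt "0.0 0 0 0.01 0 0 0" --pt "0.0 0 0 0.01 0 0 0" --pt "0.0 0 0 0.01 0 0 0"

```text
time: 7.33
tool_pos: [0.4861, -0.4151, 0.1118]
tool_rot: [0.001, 0.997, -0.076, 0.001]
contact_force: [0.6, 0.1, -1.2]
gripper_width: 0.103
```

carry_out --pt "0.45 0 0 0 0 0 0" --pt "0.45 0 0 0 0 0 0" --pt "0.45 0 0 0 0 0 0" --pt "0.45 0 0 -0.1 0 0 0" --pt "0.45 0 0 -0.2 0 0 0" --pt "0.45 0 0 -0.22 0 0 0" --pt "0.45 0 0 -0.22 0 0 0"

```text
time: 7.92
tool_pos: [0.4878, -0.417, 0.2056]
tool_rot: [0.004, 0.997, -0.076, 0.004]
contact_force: [-0.1, -0.1, -0.0]
gripper_width: 0.449
```

carry_out --pt "0.45 0.002 -0.1 0 0 0 0" --pt "0.45 0.002 -0.2 0 0 0 0" --pt "0.45 0.002 -0.25 0 0 0 0" --pt "0.45 0.002 -0.25 0 0 0 0" --pt "0.45 0.002 -0.25 0 0 0 0" --pt "0.45 0.002 -0.25 0 0 0 0"

```text
time: 8.42
tool_pos: [0.5013, -0.3163, 0.1985]
tool_rot: [-0.0, 0.997, -0.076, -0.0]
contact_force: [0.3, -0.4, 0.4]
gripper_width: 0.452
```

Run:
```python
from h import *
p,r=pose();print(p)
plan([((.502,-.3166,.113),np.radians(81.3))])
b=grab("side","s3");crop(b,320,190,420,310,6,"s3b")
```

```text
[ 0.50126367 -0.3163072   0.19853975]
xyz [ 0.502  -0.3166  0.113 ] -> [0.0021 0.0004 0.2138] [0.0001 0.0017 0.0002]
```

View pics/s3b.png

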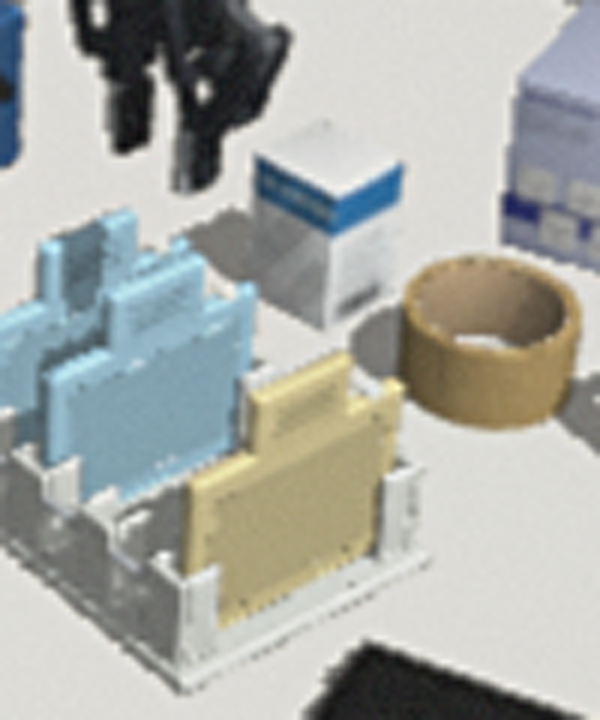

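carry_out --pt "0.45 0.002 0 0.1 0 0 0" --pt "0.45 0.002 0 0.2 0 0 0" --pt "0.45 0.002 0 0.214 0 0 0" --pt "0.45 0.002 0 0.214 0 0 0" --pt "0.0 0.002 0 0.214 0 0 0" --pt "0.0 0.002 0 0.214 0 0 0" --pt "0.0 0.002 0 0.214 0 0 0" --pt "0.0 0.002 0 0.214 0 0 0"

```text
time: 9.13
tool_pos: [0.504, -0.3175, 0.117]
tool_rot: [0.002, 0.997, -0.076, 0.002]
contact_force: [-0.0, 0.1, 4.3]
gripper_width: 0.103
```

carry_out --pt "0.0 0 0 0 0 0 0" --pt "0.0 0 0 -0.09 0 0 0" --pt "0.0 0 0 -0.18 0 0 0" --pt "0.0 0 0 -0.27 0 0 0" --pt "0.0 0 0 -0.36 0 0 0" --pt "0.0 0 0 -0.43 0 0 0" --pt "0.0 0 0 -0.43 0 0 0" --pt "0.0 0 0 -0.43 0 0 0"

```text
time: 9.8
tool_pos: [0.5031, -0.3167, 0.2885]
tool_rot: [0.001, 0.997, -0.076, 0.002]
contact_force: [-0.3, 0.4, -2.9]
gripper_width: 0.1
```

Run:
```python
from h import *
p,r=pose();print(p,manip.state()["gripper_width"])
t=(.6133,.082,.285);Y=np.radians(90.4)
plan([((p+np.array(t))/2,Y),(t,Y)])
```

```text
[ 0.50307379 -0.31667032  0.28846015] 0.09976426493169901
xyz [ 0.5582 -0.1173  0.2867] -> [ 0.061  -0.5134  0.0032] [ 0.0059 -0.008  -0.317 ]
xyz [0.6133 0.082  0.285 ] -> [ 0.1219 -1.0269  0.0065] [ 0.0059 -0.008  -0.317 ]
```

carry_out --pt "0.0 0.061 -0.513 0 0 0 -0.317" --pt "0.0 0.061 -0.513 0 0 0 -0.317" --pt "0.0 0.061 -0.513 0 0 0 -0.317" --pt "0.0 0.061 -0.513 0 0 0 -0.317" --pt "0.0 0.061 -0.513 0 0 0 -0.317" --pt "0.0 0.061 -0.513 0 0 0 -0.317"

```text
time: 10.3
tool_pos: [0.5574, -0.1103, 0.2826]
tool_rot: [-0.003, 1.0, 0.007, -0.002]
contact_force: [-0.2, 0.1, -1.6]
gripper_width: 0.101
```

carry_out --pt "0.0 0.141 -0.497 0 0 0 0" --pt "0.0 0.141 -0.497 0 0 0 0" --pt "0.0 0.141 -0.497 0 0 0 0" --pt "0.0 0.141 -0.497 0 0 0 0" --pt "0.0 0.141 -0.497 0 0 0 0" --pt "0.0 0.141 -0.497 0 0 0 0" --pt "0.0 0.141 -0.497 0 0 0 0" --pt "0.0 0.141 -0.497 0 0 0 0"

```text
time: 10.97
tool_pos: [0.6116, 0.0821, 0.2832]
tool_rot: [0.0, 1.0, 0.004, -0.002]
contact_force: [-0.1, -1.4, -2.4]
gripper_width: 0.102
```

carry_out --pt "0.0 0 0 0.05 0 0 0" --pt "0.0 0 0 0.1 0 0 0" --pt "0.0 0 0 0.15 0 0 0" --pt "0.0 0 0 0.17 0 0 0" --pt "0.0 0 0 0.17 0 0 0" --pt "0.0 0 0 0.17 0 0 0" --pt "0.0 0 0 0.17 0 0 0" --pt "0.0 0 0 0.17 0 0 0"

```text
time: 11.63
tool_pos: [0.6134, 0.0819, 0.2197]
tool_rot: [-0.0, 1.0, 0.003, 0.002]
contact_force: [-0.2, -0.0, -1.7]
gripper_width: 0.102
```

Run:
```python
from h import *
p,r=pose();print(p,manip.state()["contact_force"])
plan([((.6133,.082,p[2]),np.radians(90.4))])
a=grab("top","t4");b=grab("side","s4")
a=cv2.resize(a[140:235,170:320],None,fx=4,fy=4,interpolation=2);u,v=proj("side",p).astype(int)
b=cv2.resize(b[v-45:v+50,u-50:u+50],None,fx=4,fy=4,interpolation=2);print(u,v)
o=np.hstack([a,b]);cv2.imwrite("pics/ts4.png",cv2.resize(o,(800,304)))
# predicted plate bottom corners if centred
Rp=r.as_matrix()
for n in("side","top"): print(n,[proj(n,p+Rp[:,0]*s*.066+np.array([0,0,-.103])).round(1).tolist() for s in(-1,1)])
```

```text
[0.61344811 0.08190463 0.21972204] [-0.23845219 -0.03160014 -1.66553856]
xyz [0.6133 0.082  0.2197] -> [-0.0004 -0.0002 -0.    ] [-0.     -0.0062 -0.0014]
277 155
side [[264.9, 189.2], [291.8, 176.0]]
top [[252.8, 210.6], [253.4, 163.6]]
```

View pics/ts4.png

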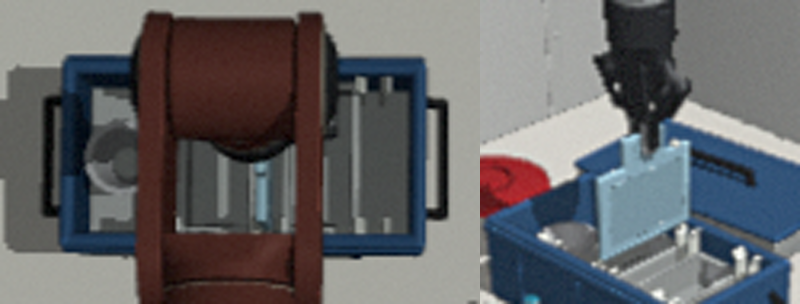

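Run:
```python
from h import *
f=cv2.imread("pics/top0.png");crop(f,180,150,315,228,5.9,"car")
for u in(250,255,260,280,286,292,222): print(u,ray("top",(u,188),.1)[:2].round(4))
```

```text
250 [0.6126 0.0917]
255 [0.6128 0.0776]
260 [0.613  0.0634]
280 [0.6139 0.0069]
286 [ 0.6142 -0.01  ]
292 [ 0.6144 -0.027 ]
222 [0.6113 0.1707]
```

View pics/car.png

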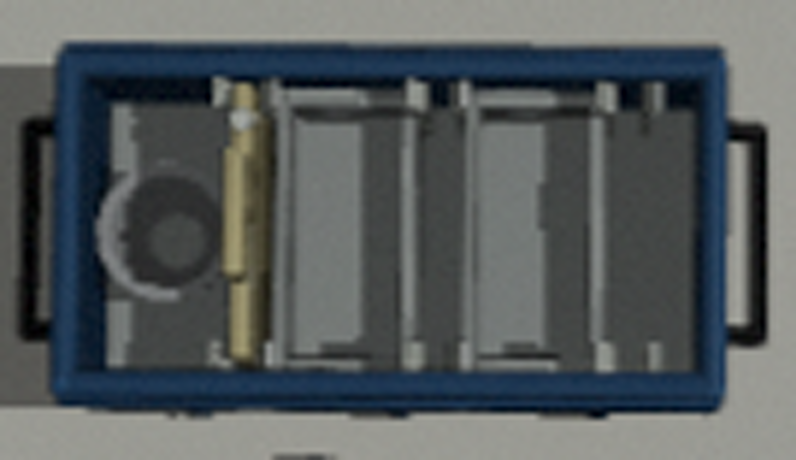

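carry_out --pt "0.0 0 0.005 0 0 0 0" --pt "0.0 0 0.005 0.02 0 0 0" --pt "0.0 0 0.005 0.04 0 0 0" --pt "0.0 0 0.005 0.06 0 0 0" --pt "0.0 0 0.005 0.08 0 0 0" --pt "0.0 0 0.005 0.1 0 0 0" --pt "0.0 0 0.005 0.11 0 0 0"

```text
time: 12.32
tool_pos: [0.6125, 0.0807, 0.1722]
tool_rot: [-0.0, 1.0, 0.003, -0.0]
contact_force: [1.8, 2.3, 0.6]
gripper_width: 0.103
```

carry_out --pt "0.0 0 0 0.02 0 0 0" --pt "0.0 0 0 0.04 0 0 0" --pt "0.0 0 0 0.06 0 0 0" --pt "0.0 0 0 0.08 0 0 0" --pt "0.0 0 0 0.1 0 0 0" --pt "0.0 0 0 0.12 0 0 0" --pt "0.0 0 0 0.125 0 0 0" --pt "0.0 0 0 0.125 0 0 0"

```text
time: 12.98
tool_pos: [0.6125, 0.081, 0.1224]
tool_rot: [-0.001, 1.0, 0.003, 0.0]
contact_force: [1.8, 5.8, -2.8]
gripper_width: 0.1
```

carry_out --pt "0.0 0 0 0.01 0 0 0" --pt "0.0 0 0 0.015 0 0 0" --pt "0.0 0 0 0.02 0 0 0" --pt "0.0 0 0 0.02 0 0 0"

```text
time: 13.32
tool_pos: [0.613, 0.0811, 0.1221]
tool_rot: [-0.001, 1.0, 0.004, -0.0]
contact_force: [-14.6, 4.3, 28.4]
gripper_width: 0.102
```

carry_out --pt "0.45 0 0 -0.01 0 0 0" --pt "0.45 0 0 -0.01 0 0 0" --pt "0.45 0 0 -0.01 0 0 0" --pt "0.45 0 0 -0.1 0 0 0" --pt "0.45 0 0 -0.2 0 0 0" --pt "0.45 0 0 -0.24 0 0 0" --pt "0.45 0 0 -0.24 0 0 0"

```text
time: 13.9
tool_pos: [0.6152, 0.0795, 0.2169]
tool_rot: [0.001, 1.0, 0.003, 0.004]
contact_force: [0.7, 0.1, 0.8]
gripper_width: 0.448
```

carry_out --pt "0.45 -0.132 0.434 0 0 0 0" --pt "0.45 -0.132 0.434 0 0 0 0" --pt "0.45 -0.132 0.434 0 0 0 0" --pt "0.45 -0.132 0.434 0 0 0 0" --pt "0.45 -0.132 0.434 0 0 0 0" --pt "0.45 -0.132 0.434 0 0 0 0"

```text
time: 14.4
tool_pos: [0.5589, -0.0971, 0.2091]
tool_rot: [0.0, 1.0, 0.001, -0.002]
contact_force: [-0.4, -0.6, -0.4]
gripper_width: 0.45
```

carry_out --pt "0.45 -0.132 0.434 0 0 0 0.317" --pt "0.45 -0.132 0.434 0 0 0 0.317" --pt "0.45 -0.132 0.434 0 0 0 0.317" --pt "0.45 -0.132 0.434 0 0 0 0.317" --pt "0.45 -0.132 0.434 0 0 0 0.317" --pt "0.45 -0.132 0.434 0 0 0 0.317" --pt "0.45 -0.132 0.434 0 0 0 0.317" --pt "0.45 -0.132 0.434 0 0 0 0.317"

```text
time: 15.07
tool_pos: [0.5095, -0.2661, 0.2106]
tool_rot: [-0.001, 0.997, -0.075, -0.001]
contact_force: [0.3, 0.1, 0.5]
gripper_width: 0.45
```

Run:
```python
from h import *
p,r=pose();print(p)
plan([((.5095,-.2671,.113),np.radians(81.3))])
f=grab("top","t5");b=grab("side","s5")
crop(f,180,150,315,228,4,"t5c");a=cv2.imread("pics/t5c.png");b=cv2.resize(b[150:250,220:330],(343,312),interpolation=2)
cv2.imwrite("pics/ts5.png",cv2.resize(np.hstack([a,b]),(800,283)))
```

```text
[ 0.50952858 -0.26614368  0.21062712]
xyz [ 0.5095 -0.2671  0.113 ] -> [0.0006 0.0027 0.2441] [-0.0027  0.0029  0.0028]
```

View pics/ts5.png

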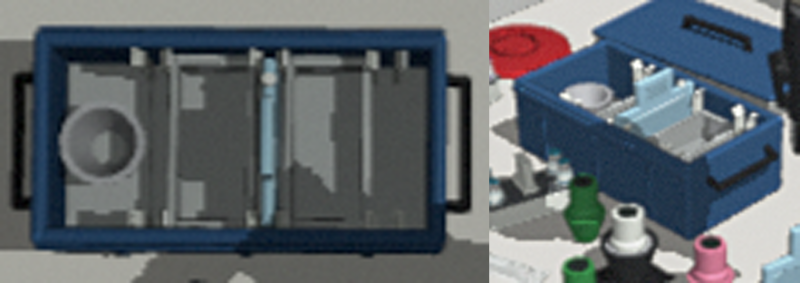

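carry_out --pt "0.45 0 0.003 0.1 0 0 0" --pt "0.45 0 0.003 0.2 0 0 0" --pt "0.45 0 0.003 0.244 0 0 0" --pt "0.45 0 0.003 0.244 0 0 0" --pt "0.0 0 0.003 0.244 0 0 0" --pt "0.0 0 0.003 0.244 0 0 0" --pt "0.0 0 0.003 0.244 0 0 0" --pt "0.0 0 0.003 0.244 0 0 0"

```text
time: 15.83
tool_pos: [0.5108, -0.2695, 0.1168]
tool_rot: [0.001, 0.997, -0.076, 0.002]
contact_force: [1.4, 0.2, 2.2]
gripper_width: 0.098
```

carry_out --pt "0.0 0 0 0 0 0 0" --pt "0.0 0 0 -0.09 0 0 0" --pt "0.0 0 0 -0.18 0 0 0" --pt "0.0 0 0 -0.27 0 0 0" --pt "0.0 0 0 -0.36 0 0 0" --pt "0.0 0 0 -0.43 0 0 0" --pt "0.0 0 0 -0.43 0 0 0" --pt "0.0 0 0 -0.43 0 0 0"

```text
time: 16.5
tool_pos: [0.5097, -0.2695, 0.2886]
tool_rot: [0.001, 0.997, -0.076, 0.002]
contact_force: [0.7, 0.1, -2.7]
gripper_width: 0.102
```

Run:
```python
from h import *
p,r=pose();print(p,manip.state()["gripper_width"])
plan([((.6133,-.011,.285),np.radians(90.4))])
```

```text
[ 0.50973145 -0.26951573  0.28860541] 0.10151462014161039
xyz [ 0.6133 -0.011   0.285 ] -> [ 0.1581 -0.678   0.0081] [ 0.0052 -0.0077 -0.3177]
```

carry_out --pt "0.0 0.158 -0.678 0 0 0 -0.318" --pt "0.0 0.158 -0.678 0 0 0 -0.318" --pt "0.0 0.158 -0.678 0 0 0 -0.318" --pt "0.0 0.158 -0.678 0 0 0 -0.318" --pt "0.0 0.158 -0.678 0 0 0 -0.318" --pt "0.0 0.158 -0.678 0 0 0 -0.318" --pt "0.0 0.158 -0.678 0 0 0 -0.318" --pt "0.0 0.158 -0.678 0 0 0 -0.318"

```text
time: 17.17
tool_pos: [0.6123, -0.0051, 0.2821]
tool_rot: [-0.002, 1.0, 0.007, -0.003]
contact_force: [-1.1, 0.0, -2.2]
gripper_width: 0.103
```

carry_out --pt "0.0 0 0 0.05 0 0 0" --pt "0.0 0 0 0.1 0 0 0" --pt "0.0 0 0 0.15 0 0 0" --pt "0.0 0 0 0.16 0 0 0" --pt "0.0 0 0 0.16 0 0 0" --pt "0.0 0 0 0.16 0 0 0" --pt "0.0 0 0 0.16 0 0 0" --pt "0.0 0 0 0.16 0 0 0"

```text
time: 17.83
tool_pos: [0.6133, -0.0107, 0.2238]
tool_rot: [0.0, 1.0, 0.004, 0.001]
contact_force: [0.3, 0.2, -2.8]
gripper_width: 0.101
```

Run:
```python
from h import *
p,r=pose();print(p,manip.state()["contact_force"])
plan([((.6133,-.011,p[2]),np.radians(90.4))])
```

```text
[ 0.61333445 -0.01067326  0.22384178] [ 0.32405466  0.23155444 -2.81364083]
xyz [ 0.6133 -0.011   0.2238] -> [-0.0001  0.0008  0.    ] [ 0.0009 -0.0053  0.0001]
```

carry_out --pt "0.0 0 0.001 0.02 0 0 0" --pt "0.0 0 0.001 0.04 0 0 0" --pt "0.0 0 0.001 0.06 0 0 0" --pt "0.0 0 0.001 0.08 0 0 0" --pt "0.0 0 0.001 0.1 0 0 0" --pt "0.0 0 0.001 0.12 0 0 0" --pt "0.0 0 0.001 0.13 0 0 0"

```text
time: 18.42
tool_pos: [0.6122, -0.0107, 0.1683]
tool_rot: [-0.0, 1.0, 0.004, -0.001]
contact_force: [0.1, 0.5, -1.5]
gripper_width: 0.107
```

carry_out --pt "0.0 0 0 0.02 0 0 0" --pt "0.0 0 0 0.04 0 0 0" --pt "0.0 0 0 0.06 0 0 0" --pt "0.0 0 0 0.08 0 0 0" --pt "0.0 0 0 0.1 0 0 0" --pt "0.0 0 0 0.12 0 0 0" --pt "0.0 0 0 0.13 0 0 0" --pt "0.0 0 0 0.13 0 0 0"

```text
time: 19.08
tool_pos: [0.6131, -0.0103, 0.1216]
tool_rot: [-0.001, 1.0, 0.004, 0.0]
contact_force: [-7.4, 2.9, 14.5]
gripper_width: 0.099
```

carry_out --pt "0.45 0 0 -0.01 0 0 0" --pt "0.45 0 0 -0.01 0 0 0" --pt "0.45 0 0 -0.01 0 0 0" --pt "0.45 0 0 -0.1 0 0 0" --pt "0.45 0 0 -0.2 0 0 0" --pt "0.45 0 0 -0.24 0 0 0" --pt "0.45 0 0 -0.24 0 0 0"

```text
time: 19.67
tool_pos: [0.6157, -0.0113, 0.2205]
tool_rot: [0.001, 1.0, 0.004, 0.005]
contact_force: [-0.4, -1.0, 1.0]
gripper_width: 0.449
```

carry_out --pt "0.38 -0.2 -0.1 0 0 0 -1" --pt "0.38 -0.2 -0.1 0 0 0 -1" --pt "0.38 -0.2 -0.1 0 0 0 -1" --pt "0.38 -0.2 -0.1 0 0 0 -1" --pt "0.38 -0.2 -0.1 0 0 0 -1"

```text
time: 20.08
tool_pos: [0.531, 0.029, 0.2124]
tool_rot: [-0.0, 0.968, 0.252, -0.001]
contact_force: [-0.4, -0.4, 0.1]
gripper_width: 0.383
```

```bash
python3 - <<'E'
from h import *
p,r=pose();s=manip.state();print(p,s["joint_pos"].round(2),s["time"])
plan([((.442,.138,.20),np.radians(-16.6)),((.5374,.4007,.2),np.radians(14.4))])
f=grab("top","t6")
cv2.imwrite("pics/t6c.png",cv2.resize(f[140:310,120:450],None,fx=2.4,fy=2.4,interpolation=2))
E
python3 m.py | grep caps
```

```text
[0.53098461 0.02903781 0.2123618 ] [-0.09 -0.16  1.85 -0.    1.45  0.98] 20.0833
xyz [0.442 0.138 0.2  ] -> [-0.0612 -0.3463  0.0314] [-0.0032  0.0026 -1.5424]
xyz [0.5374 0.4007 0.2   ] -> [ 0.4675 -0.8031  0.0309] [-4.0000e-03  1.7000e-03 -2.6245e+00]Traceback (most recent call last):
  File "m.py", line 15, in <module>
    print("yellow",rect(yel,.145,(212,160,230,215)))
                   ~~~~^^^^^^^^^^^^^^^^^^^^^^^^^^^^
  File "m.py", line 5, in rect
    pts=np.vstack(cs)[:,0].astype(float)
        ~~~~~~~~~^^^^
    return _nx.concatenate(arrs, 0, dtype=dtype, casting=casting)
           ~~~~~~~~~~~~~~~^^^^^^^^^^^^^^^^^^^^^^^^^^^^^^^^^^^^^^^
ValueError: need at least one array to concatenate
```

View pics/t6c.png

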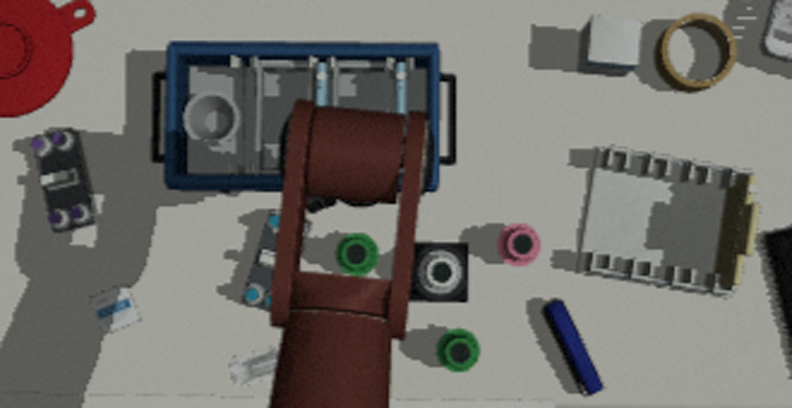

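carry_out --pt "0.35 -0.061 -0.346 0.03 0 0 -0.8" --pt "0.35 -0.061 -0.346 0.03 0 0 -0.8" --pt "0.35 -0.061 -0.346 0.03 0 0 -0.8" --pt "0.35 -0.061 -0.346 0.03 0 0 -0.8"

```text
time: 20.52
tool_pos: [0.4413, 0.14, 0.2009]
tool_rot: [-0.001, 0.898, 0.44, -0.001]
contact_force: [0.3, 0.2, 0.6]
gripper_width: 0.347
```

carry_out --pt "0.35 0 0 0.1 0 0 -0.742" --pt "0.35 0 0 0.1 0 0 -0.742" --pt "0.35 0 0 0.1 0 0 -0.742" --pt "0.35 0 0 0.1 0 0 -0.742" --pt "0.35 0 0 0.1 0 0 -0.742" --pt "0.35 0 0 0.1 0 0 -0.742" --pt "0.35 0 0 0.1 0 0 -0.742" --pt "0.35 0 0 0.1 0 0 -0.742"

```text
time: 21.18
tool_pos: [0.4441, 0.1377, 0.1625]
tool_rot: [0.0, 0.803, 0.596, 0.0]
contact_force: [0.5, -0.6, 0.0]
gripper_width: 0.349
```

```bash
cat > caps.py <<'E'
from h import *
def caps(n,lo,hi,win,z=.065):
    f=grab(n);hsv=cv2.cvtColor(f,cv2.COLOR_BGR2HSV);m=np.zeros(f.shape[:2],np.uint8);x0,y0,x1,y1=win
    m[y0:y1,x0:x1]=cv2.inRange(hsv,lo,hi)[y0:y1,x0:x1];k,l,st,ce=cv2.connectedComponentsWithStats(m)
    for i in range(1,k):
        if st[i,4]>4: print(n,ce[i].round(1),st[i,4],ray(n,ce[i],z)[:2].round(4))
TQ=((85,110,40),(100,255,255));VI=((125,60,30),(155,255,255))
E
python3 - <<'E'
from caps import *
p,r=pose();print(p);plan([((.442,.138,.043),np.radians(-16.6))])
caps("top",*TQ,(205,210,265,290));print([proj("side",q).round(1).tolist() for q in((.49,.1372,.065),(.4824,.1124,.065),(.4016,.1635,.065),(.394,.1386,.065))])
caps("side",*TQ,(190,170,270,250));caps("top",*VI,(115,185,175,250))
E
```

```text
[0.44411385 0.13768348 0.16250212]
xyz [0.442 0.138 0.043] -> [-0.0009 -0.0055  0.2988] [ 0.0012 -0.0006 -0.0094]
top [232.9 265. ] 20 [0.394  0.1386]
[[242.7, 202.4], [245.6, 205.7], [218.1, 209.1], [220.8, 212.7]]
side [242.6 202.9] 12 [0.4874 0.1345]
side [246.2 206. ] 8 [0.4828 0.1094]
side [218.2 209.6] 5 [0.4001 0.1608]
side [221.  213.5] 6 [0.3912 0.1338]
top [143.9 197.3] 20 [0.585  0.3994]
top [135.  199.4] 17 [0.5786 0.4248]
top [150.9 228. ] 20 [0.4965 0.3764]
top [142.2 230.4] 17 [0.4893 0.401 ]
```

carry_out --pt "0.35 -0.004 -0.006 0.05 0 0 -0.009" --pt "0.35 -0.004 -0.006 0.13 0 0 -0.009" --pt "0.35 -0.004 -0.006 0.2 0 0 -0.009" --pt "0.35 -0.004 -0.006 0.26 0 0 -0.009" --pt "0.35 -0.004 -0.006 0.299 0 0 -0.009" --pt "0.35 -0.004 -0.006 0.299 0 0 -0.009" --pt "0.35 -0.004 -0.006 0.299 0 0 -0.009"

```text
time: 21.92
tool_pos: [0.4403, 0.1368, 0.042]
tool_rot: [-0.0, 0.801, 0.598, -0.001]
contact_force: [-0.1, 1.0, 0.8]
gripper_width: 0.346
```

carry_out --pt "0.0 0 0 0 0 0 0" --pt "0.0 0 0 0 0 0 0" --pt "0.0 0 0 0 0 0 0" --pt "0.0 0 0 0 0 0 0" --pt "0.0 0 0 0 0 0 0"

```text
time: 22.33
tool_pos: [0.4427, 0.1372, 0.0444]
tool_rot: [0.001, 0.801, 0.598, 0.002]
contact_force: [2.1, -0.6, 5.6]
gripper_width: 0.137
```

carry_out --pt "0.0 0 0 -0.08 0 0 0" --pt "0.0 0 0 -0.16 0 0 0" --pt "0.0 0 0 -0.24 0 0 0" --pt "0.0 0 0 -0.32 0 0 0" --pt "0.0 0 0 -0.4 0 0 0" --pt "0.0 0 0 -0.46 0 0 0" --pt "0.0 0 0 -0.46 0 0 0" --pt "0.0 0 0 -0.46 0 0 0"

```text
time: 23.0
tool_pos: [0.4413, 0.137, 0.2273]
tool_rot: [0.0, 0.801, 0.598, 0.001]
contact_force: [-0.5, -0.5, -2.5]
gripper_width: 0.131
```

Run:
```python
from caps import *
p,r=pose();print(p,manip.state()["gripper_width"]);plan([((.6135,.035,p[2]),np.radians(0.4))])
```

```text
[0.44126732 0.13704309 0.2273418 ] 0.13148179150793907
xyz [0.6135 0.035  0.2273] -> [-0.1223  0.4853  0.0008] [ 0.0039 -0.0012 -0.5898]
```

carry_out --pt "0.0 -0.122 0.485 0 0 0 -0.59" --pt "0.0 -0.122 0.485 0 0 0 -0.59" --pt "0.0 -0.122 0.485 0 0 0 -0.59" --pt "0.0 -0.122 0.485 0 0 0 -0.59" --pt "0.0 -0.122 0.485 0 0 0 -0.59" --pt "0.0 -0.122 0.485 0 0 0 -0.59" --pt "0.0 -0.122 0.485 0 0 0 -0.59" --pt "0.0 -0.122 0.485 0 0 0 -0.59"

```text
time: 23.67
tool_pos: [0.6115, 0.0352, 0.2232]
tool_rot: [-0.002, 0.705, 0.709, -0.002]
contact_force: [-0.3, -0.5, -2.2]
gripper_width: 0.129
```

carry_out --pt "0.0 0 0 0.04 0 0 0" --pt "0.0 0 0 0.06 0 0 0" --pt "0.0 0 0 0.06 0 0 0" --pt "0.0 0 0 0.06 0 0 0" --pt "0.0 0 0 0.06 0 0 0" --pt "0.0 0 0 0.06 0 0 0" --pt "0.0 0 0 0.06 0 0 0" --pt "0.0 0 0 0.06 0 0 0"

```text
time: 24.33
tool_pos: [0.6134, 0.0351, 0.2033]
tool_rot: [0.0, 0.705, 0.71, 0.0]
contact_force: [-0.3, -0.4, -1.4]
gripper_width: 0.133
```

Run:
```python
from caps import *
p,r=pose();print(p,manip.state()["contact_force"],"tool y",np.degrees(np.arctan2(*r.as_matrix()[[1,0],1])))
plan([((.6135,.035,p[2]),np.radians(0.4))])
u,v=proj("side",p).astype(int);b=grab("side","s7");crop(b,u-55,v-45,u+55,v+55,6,"s7c");print(u,v)
z=p[2]+.0215
for n in("side","top"):
    print(n,"expect",[proj(n,(p[0]+sx*.046,p[1]+sy*.013,z)).round(1).tolist() for sx in(-1,1) for sy in(-1,1)])
caps("side",*TQ,(u-50,v-45,u+50,v+45),z);caps("top",*TQ,(200,130,320,250),z)
```

```text
[0.61338776 0.03509004 0.2032793 ] [-0.27718278 -0.37216228 -1.41780987] tool y 0.4072990456029063
xyz [0.6135 0.035  0.2033] -> [-0.0002  0.0003  0.    ] [0.0023 0.0001 0.0003]
287 164
side expect [[280.2, 164.5], [274.8, 162.1], [299.8, 155.6], [294.4, 153.4]]
top expect [[273.6, 199.9], [263.6, 199.7], [274.2, 164.6], [264.2, 164.4]]
side [294.6 154.2] 8 [0.655  0.0424]
side [299.5 156.5] 8 [0.6539 0.0181]
side [274.6 163.1] 10 [0.5616 0.0429]
side [280.  165.4] 8 [0.5624 0.0179]
top [262.5 199.9] 14 [0.5671 0.0508]
top [274.4 199.9] 13 [0.5674 0.0201]
```

View pics/s7c.png

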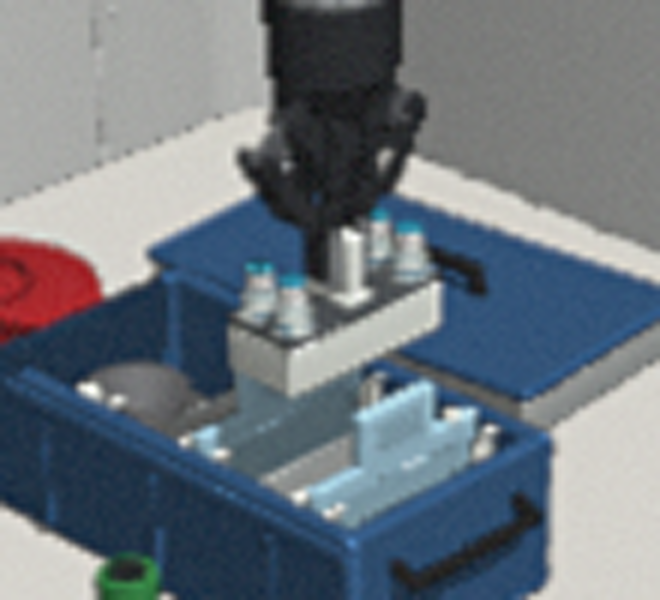

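carry_out --pt "0.0 0 0 0.04 0 0 0" --pt "0.0 0 0 0.08 0 0 0" --pt "0.0 0 0 0.12 0 0 0" --pt "0.0 0 0 0.16 0 0 0" --pt "0.0 0 0 0.19 0 0 0" --pt "0.0 0 0 0.19 0 0 0" --pt "0.0 0 0 0.19 0 0 0"

```text
time: 25.07
tool_pos: [0.6126, 0.0351, 0.1258]
tool_rot: [-0.001, 0.705, 0.71, -0.001]
contact_force: [-0.6, -0.1, -2.1]
gripper_width: 0.125
```

carry_out --pt "0.0 0 0 0.01 0 0 0" --pt "0.0 0 0 0.02 0 0 0" --pt "0.0 0 0 0.03 0 0 0" --pt "0.0 0 0 0.035 0 0 0" --pt "0.0 0 0 0.035 0 0 0"

```text
time: 25.48
tool_pos: [0.6128, 0.0351, 0.112]
tool_rot: [-0.0, 0.705, 0.71, -0.0]
contact_force: [0.4, -1.1, -2.6]
gripper_width: 0.134
```

carry_out --pt "0.0 0 0 0.01 0 0 0" --pt "0.0 0 0 0.025 0 0 0" --pt "0.0 0 0 0.04 0 0 0" --pt "0.0 0 0 0.05 0 0 0" --pt "0.0 0 0 0.06 0 0 0" --pt "0.0 0 0 0.06 0 0 0"

```text
time: 25.98
tool_pos: [0.6139, 0.035, 0.0893]
tool_rot: [0.001, 0.705, 0.71, 0.001]
contact_force: [0.8, 0.1, 2.4]
gripper_width: 0.134
```

carry_out --pt "0.0 0 0 0.01 0 0 0" --pt "0.0 0 0 0.02 0 0 0" --pt "0.0 0 0 0.025 0 0 0" --pt "0.0 0 0 0.025 0 0 0"

```text
time: 26.32
tool_pos: [0.6142, 0.0349, 0.0804]
tool_rot: [0.001, 0.705, 0.71, 0.001]
contact_force: [-1.8, -0.5, 8.2]
gripper_width: 0.132
```

carry_out --pt "0.0 0 0 0.005 0 0 0" --pt "0.0 0 0 0.01 0 0 0" --pt "0.0 0 0 0.01 0 0 0" --pt "0.0 0 0 0.01 0 0 0"

```text
time: 26.65
tool_pos: [0.6143, 0.0349, 0.0804]
tool_rot: [0.001, 0.705, 0.71, 0.0]
contact_force: [-13.2, -0.2, 27.3]
gripper_width: 0.132
```

carry_out --pt "0.35 0 0 -0.01 0 0 0" --pt "0.35 0 0 -0.01 0 0 0" --pt "0.35 0 0 -0.01 0 0 0" --pt "0.35 0 0 -0.08 0 0 0" --pt "0.35 0 0 -0.17 0 0 0" --pt "0.35 0 0 -0.26 0 0 0" --pt "0.35 0 0 -0.35 0 0 0" --pt "0.35 0 0 -0.4 0 0 0"

```text
time: 27.32
tool_pos: [0.6144, 0.035, 0.2385]
tool_rot: [0.002, 0.705, 0.71, 0.002]
contact_force: [0.8, 0.1, 1.0]
gripper_width: 0.349
```

carry_out --pt "0.35 0.457 -0.096 0 0 0 0" --pt "0.35 0.457 -0.096 0 0 0 0" --pt "0.35 0.457 -0.096 0 0 0 0" --pt "0.35 0.457 -0.096 0 0 0 0" --pt "0.35 0.457 -0.096 0 0 0 0" --pt "0.35 0.457 -0.096 0 0 0 0"

```text
time: 27.82
tool_pos: [0.5717, 0.2215, 0.233]
tool_rot: [-0.001, 0.703, 0.711, -0.0]
contact_force: [-0.6, 0.9, 0.2]
gripper_width: 0.35
```

Run:
```python
from caps import *
p,r=pose();print(p,manip.state()["gripper_width"])
caps("top",*VI,(105,170,185,260));caps("top",*TQ,(225,160,300,225),.101)
u,v=proj("side",(.613,.035,.1)).astype(int);b=grab("side","s8");a=grab("top","t8")
cv2.imwrite("pics/ts8.png",np.hstack([cv2.resize(b[v-40:v+40,u-50:u+50],(500,400),interpolation=2),cv2.resize(a[150:230,210:270],(300,400),interpolation=2)]))
caps("side",*TQ,(u-40,v-40,u+40,v+40),.101)
plan([((.537,.4005,.2),np.radians(14.4))])
```

```text
[0.57170701 0.22148305 0.23301816] 0.35044314222704653
top [135.  199.4] 17 [0.5786 0.4248]
top [142.5 197.5] 6 [0.5843 0.4034]
top [141.9 230.2] 18 [0.4899 0.4019]
top [265.5 171.4] 19 [0.6605 0.0486]
top [274.6 171.5] 18 [0.6605 0.0231]
top [265.  203.9] 20 [0.568  0.0486]
top [274.2 203.9] 21 [0.5685 0.0226]
side [275.8 194.8] 8 [0.5652 0.0463]
side [281.2 197.6] 5 [0.5648 0.0187]
xyz [0.537  0.4005 0.2   ] -> [ 0.4608 -0.0891  0.0845] [-0.0017  0.0009 -0.4917]
```

View pics/ts8.png

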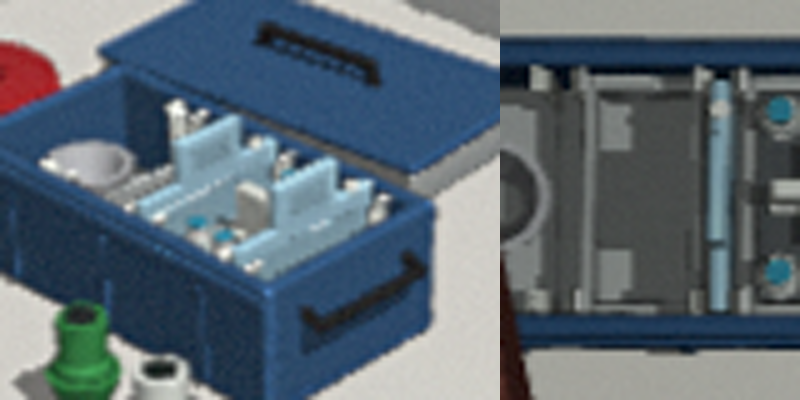

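carry_out --pt "0.35 0.46 -0.089 0.085 0 0 -0.492" --pt "0.35 0.46 -0.089 0.085 0 0 -0.492" --pt "0.35 0.46 -0.089 0.085 0 0 -0.492" --pt "0.35 0.46 -0.089 0.085 0 0 -0.492" --pt "0.35 0.46 -0.089 0.085 0 0 -0.492" --pt "0.35 0.46 -0.089 0.085 0 0 -0.492" --pt "0.35 0.46 -0.089 0.085 0 0 -0.492" --pt "0.35 0.46 -0.089 0.085 0 0 -0.492"

```text
time: 28.73
tool_pos: [0.5374, 0.4, 0.2005]
tool_rot: [0.0, 0.613, 0.79, -0.0]
contact_force: [0.5, -1.1, 0.5]
gripper_width: 0.353
```

carry_out --pt "0.35 0 0 0.08 0 0 0" --pt "0.35 0 0 0.1 0 0 0" --pt "0.35 0 0 0.1 0 0 0" --pt "0.35 0 0 0.1 0 0 0" --pt "0.35 0 0 0.1 0 0 0" --pt "0.35 0 0 0.1 0 0 0"

```text
time: 29.23
tool_pos: [0.5375, 0.4014, 0.1624]
tool_rot: [0.0, 0.612, 0.79, 0.001]
contact_force: [-0.1, -0.0, -0.4]
gripper_width: 0.355
```

Run:
```python
from caps import *
p,r=pose();print(p)
caps("top",*VI,(105,170,185,260));caps("side",*VI,(150,130,250,230))
plan([((.537,.400,.0435),np.radians(14.4))])
```

```text
[0.53751142 0.40138366 0.16236998]
top [144.  197.2] 19 [0.5853 0.3991]
top [134.9 199.4] 18 [0.5784 0.4251]
top [150.8 228.2] 20 [0.4959 0.3768]
side [198.2 178.6] 5 [0.4859 0.3957]
xyz [0.537  0.4    0.0435] -> [-0.0039 -0.0022  0.2964] [ 0.0044 -0.0012  0.003 ]
```

carry_out --pt "0.35 -0.003 -0.001 0.05 0 0 0" --pt "0.35 -0.003 -0.001 0.13 0 0 0" --pt "0.35 -0.003 -0.001 0.2 0 0 0" --pt "0.35 -0.003 -0.001 0.26 0 0 0" --pt "0.35 -0.003 -0.001 0.296 0 0 0" --pt "0.35 -0.003 -0.001 0.296 0 0 0" --pt "0.35 -0.003 -0.001 0.296 0 0 0"

```text
time: 29.92
tool_pos: [0.5364, 0.4001, 0.0422]
tool_rot: [-0.0, 0.612, 0.791, -0.0]
contact_force: [-0.2, 0.8, -0.3]
gripper_width: 0.349
```

carry_out --pt "0.0 0 0 0 0 0 0" --pt "0.0 0 0 0 0 0 0" --pt "0.0 0 0 0 0 0 0" --pt "0.0 0 0 0 0 0 0" --pt "0.0 0 0 0 0 0 0"

```text
time: 30.33
tool_pos: [0.5383, 0.4012, 0.045]
tool_rot: [0.001, 0.612, 0.791, 0.002]
contact_force: [1.5, 0.5, 6.0]
gripper_width: 0.126
```

carry_out --pt "0.0 0 0 -0.08 0 0 0" --pt "0.0 0 0 -0.16 0 0 0" --pt "0.0 0 0 -0.24 0 0 0" --pt "0.0 0 0 -0.32 0 0 0" --pt "0.0 0 0 -0.4 0 0 0" --pt "0.0 0 0 -0.46 0 0 0" --pt "0.0 0 0 -0.46 0 0 0" --pt "0.0 0 0 -0.46 0 0 0"

```text
time: 31.0
tool_pos: [0.5369, 0.4004, 0.2276]
tool_rot: [0.001, 0.612, 0.791, 0.001]
contact_force: [0.8, -0.7, -2.7]
gripper_width: 0.132
```

Run:
```python
from caps import *
p,r=pose();print(p,manip.state()["gripper_width"]);plan([((.6143,.1275,.205),np.radians(0.4))])
```

```text
[0.53690493 0.40038089 0.22760284] 0.13153485264740555
xyz [0.6143 0.1275 0.205 ] -> [-0.709   0.0164  0.056 ] [ 0.0055 -0.0022  0.4921]
```

carry_out --pt "0.0 -0.709 0.016 0 0 0 0.492" --pt "0.0 -0.709 0.016 0 0 0 0.492" --pt "0.0 -0.709 0.016 0 0 0 0.492" --pt "0.0 -0.709 0.016 0 0 0 0.492" --pt "0.0 -0.709 0.016 0 0 0 0.492" --pt "0.0 -0.709 0.016 0 0 0 0.492" --pt "0.0 -0.709 0.016 0 0 0 0.492" --pt "0.0 -0.709 0.016 0 0 0 0.492"

```text
time: 31.67
tool_pos: [0.6133, 0.121, 0.222]
tool_rot: [-0.001, 0.707, 0.707, -0.003]
contact_force: [-0.2, 1.1, -2.3]
gripper_width: 0.129
```

carry_out --pt "0.0 0 0 0.04 0 0 0" --pt "0.0 0 0 0.06 0 0 0" --pt "0.0 0 0 0.06 0 0 0" --pt "0.0 0 0 0.06 0 0 0" --pt "0.0 0 0 0.06 0 0 0" --pt "0.0 0 0 0.06 0 0 0" --pt "0.0 0 0 0.06 0 0 0" --pt "0.0 0 0 0.06 0 0 0"

```text
time: 32.33
tool_pos: [0.6139, 0.1274, 0.2029]
tool_rot: [0.0, 0.704, 0.71, 0.0]
contact_force: [-0.2, -0.2, -1.8]
gripper_width: 0.126
```

Run:
```python
from caps import *
p,r=pose();print(p,manip.state()["contact_force"])
plan([((.6143,.1275,p[2]),np.radians(0.4))])
u,v=proj("side",p).astype(int);z=p[2]+.0205
for n in("side","top"):
    print(n,"expect",[proj(n,(p[0]+sx*.046,p[1]+sy*.013,z)).round(1).tolist() for sx in(-1,1) for sy in(-1,1)])
caps("side",*VI,(u-50,v-45,u+50,v+45),z);caps("top",*VI,(200,130,320,250),z)
```

```text
[0.61390547 0.12744793 0.20288439] [-0.15820974 -0.22738761 -1.83394951]
xyz [0.6143 0.1275 0.2029] -> [0.0001 0.001  0.    ] [ 0.0024 -0.0002  0.001 ]
side expect [[261.6, 156.4], [256.5, 154.1], [281.1, 148.1], [276.0, 145.9]]
top expect [[237.9, 199.2], [227.8, 199.0], [238.6, 163.9], [228.6, 163.7]]
side [261.5 157.5] 6 [0.5619 0.1081]
top [238.2 199.2] 21 [0.5678 0.1137]
```

Block is centred on the tool; press it into bay 1 the same way.

carry_out --pt "0.0 0 0.001 0.04 0 0 0" --pt "0.0 0 0.001 0.08 0 0 0" --pt "0.0 0 0.001 0.12 0 0 0" --pt "0.0 0 0.001 0.16 0 0 0" --pt "0.0 0 0.001 0.19 0 0 0" --pt "0.0 0 0.001 0.19 0 0 0" --pt "0.0 0 0.001 0.19 0 0 0"

```text
time: 33.02
tool_pos: [0.6136, 0.1271, 0.1255]
tool_rot: [-0.0, 0.705, 0.71, -0.001]
contact_force: [-0.4, 0.3, -2.0]
gripper_width: 0.131
```

carry_out --pt "0.0 0 0 0.01 0 0 0" --pt "0.0 0 0 0.02 0 0 0" --pt "0.0 0 0 0.03 0 0 0" --pt "0.0 0 0 0.035 0 0 0" --pt "0.0 0 0 0.035 0 0 0"

```text
time: 33.43
tool_pos: [0.6137, 0.1271, 0.1115]
tool_rot: [-0.0, 0.705, 0.71, -0.0]
contact_force: [-0.3, 0.3, -2.1]
gripper_width: 0.131
```

carry_out --pt "0.0 0 0 0.01 0 0 0" --pt "0.0 0 0 0.025 0 0 0" --pt "0.0 0 0 0.04 0 0 0" --pt "0.0 0 0 0.05 0 0 0" --pt "0.0 0 0 0.06 0 0 0" --pt "0.0 0 0 0.07 0 0 0" --pt "0.0 0 0 0.08 0 0 0" --pt "0.0 0 0 0.083 0 0 0"

```text
time: 34.1
tool_pos: [0.6151, 0.1272, 0.081]
tool_rot: [0.001, 0.705, 0.71, 0.001]
contact_force: [-7.3, -0.6, 14.3]
gripper_width: 0.128
```

carry_out --pt "0.0 0 0 0.005 0 0 0" --pt "0.0 0 0 0.01 0 0 0" --pt "0.0 0 0 0.01 0 0 0" --pt "0.0 0 0 0.01 0 0 0"

```text
time: 34.43
tool_pos: [0.6151, 0.1272, 0.0809]
tool_rot: [0.0, 0.705, 0.71, 0.0]
contact_force: [-15.5, -3.0, 25.9]
gripper_width: 0.129
```

carry_out --pt "0.35 0 0 -0.01 0 0 0" --pt "0.35 0 0 -0.01 0 0 0" --pt "0.35 0 0 -0.01 0 0 0" --pt "0.35 0 0 -0.08 0 0 0" --pt "0.35 0 0 -0.17 0 0 0" --pt "0.35 0 0 -0.26 0 0 0" --pt "0.35 0 0 -0.35 0 0 0" --pt "0.5 0 0 -0.4 0 0 0"

```text
time: 35.1
tool_pos: [0.6156, 0.1272, 0.2392]
tool_rot: [0.002, 0.705, 0.71, 0.002]
contact_force: [-0.3, -0.4, 1.7]
gripper_width: 0.475
```

Run:
```python
from caps import *
p,r=pose();s=manip.state();print(p,s["gripper_width"],s["joint_pos"].round(2))
a=grab("top","t9");b=grab("side","s9")
A=cv2.resize(a[236:270,286:322],(396,374),interpolation=2)
u,v=proj("side",(.43,-.0625,.06)).astype(int);print(u,v)
B=cv2.resize(b[v-25:v+25,u-25:u+25],(374,374),interpolation=2)
cv2.imwrite("pics/ts9.png",np.hstack([A,B]))
print("exp side",[proj("side",(.43,-.0625,z)).round(1).tolist() for z in(.014,.054,.094)])
```

```text
[0.61563436 0.12721605 0.23921322] 0.47471519244929533 [ 0.09  0.05  1.6  -0.    1.48  0.08]
268 232
exp side [[269.2, 244.6], [268.7, 234.5], [268.3, 224.1]]
```

View pics/ts9.png

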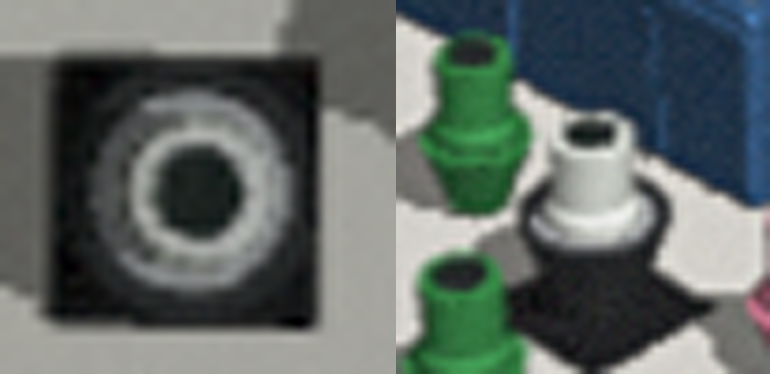

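Run:
```python
from h import *
print(ray("top",(303.8,252.8),.094),ray("top",(302.5,252.9),.006),ray("side",(268.9,224.4),.094))
f=cv2.imread("pics/t8.png");
plan([((.4305,-.062,.239),np.radians(.4)),((.614,.215,.239),np.radians(.4))])
```

```text
[ 0.43208124 -0.06296461  0.094     ] [ 0.43157802 -0.06272772  0.006     ] [ 0.43000078 -0.06533459  0.094     ]
xyz [ 0.4305 -0.062   0.239 ] -> [-0.4701 -0.4689 -0.0014] [ 0.0191 -0.0015 -0.    ]
xyz [0.614 0.215 0.239] -> [ 0.2192 -0.0054  0.0035] [ 0.0191 -0.0015 -0.    ]
```

carry_out --pt "0.6 -0.473 -0.465 0 0 0 0" --pt "0.6 -0.473 -0.465 0 0 0 0" --pt "0.6 -0.473 -0.465 0 0 0 0" --pt "0.6 -0.473 -0.465 0 0 0 0" --pt "0.6 -0.473 -0.465 0 0 0 0" --pt "0.6 -0.473 -0.465 0 0 0 0" --pt "0.6 -0.473 -0.465 0 0 0 0" --pt "0.6 -0.473 -0.465 0 0 0 0"

```text
time: 35.87
tool_pos: [0.4271, -0.0651, 0.2328]
tool_rot: [-0.001, 0.706, 0.708, -0.001]
contact_force: [-0.7, -0.0, 0.2]
gripper_width: 0.599
```

carry_out --pt "0.6 0 0 0.1 0 0 0" --pt "0.6 0 0 0.2 0 0 0" --pt "0.6 0 0 0.25 0 0 0" --pt "0.6 0 0 0.25 0 0 0" --pt "0.6 0 0 0.25 0 0 0" --pt "0.6 0 0 0.25 0 0 0"

```text
time: 36.37
tool_pos: [0.4305, -0.0633, 0.136]
tool_rot: [0.001, 0.704, 0.71, 0.0]
contact_force: [-0.2, 0.5, -0.1]
gripper_width: 0.598
```

Run:
```python
from h import *
p,r=pose();print(p);plan([((.432,-.063,.067),np.radians(.4))])
```

```text
[ 0.4304729  -0.06326454  0.13603073]
xyz [ 0.432 -0.063  0.067] -> [0.0007 0.0036 0.1726] [0.003  0.0006 0.0013]
```

carry_out --pt "0.6 0 0.003 0.05 0 0 0" --pt "0.6 0 0.003 0.1 0 0 0" --pt "0.6 0 0.003 0.15 0 0 0" --pt "0.6 0 0.003 0.172 0 0 0" --pt "0.6 0 0.003 0.172 0 0 0" --pt "0.6 0 0.003 0.172 0 0 0" --pt "0.6 0 0.003 0.172 0 0 0"

```text
time: 36.95
tool_pos: [0.4321, -0.0638, 0.0681]
tool_rot: [0.002, 0.705, 0.71, 0.001]
contact_force: [1.7, -0.1, 0.3]
gripper_width: 0.598
```

carry_out --pt "0.0 0 0 0 0 0 0" --pt "0.0 0 0 0 0 0 0" --pt "0.0 0 0 0 0 0 0" --pt "0.0 0 0 0 0 0 0" --pt "0.0 0 0 0 0 0 0"

```text
time: 37.37
tool_pos: [0.4315, -0.0638, 0.0682]
tool_rot: [0.001, 0.705, 0.71, 0.0]
contact_force: [-2.9, 0.7, 6.4]
gripper_width: 0.401
```

carry_out --pt "0.0 0 0 -0.05 0 0 0" --pt "0.0 0 0 -0.13 0 0 0" --pt "0.0 0 0 -0.21 0 0 0" --pt "0.0 0 0 -0.29 0 0 0" --pt "0.0 0 0 -0.37 0 0 0" --pt "0.0 0 0 -0.43 0 0 0" --pt "0.0 0 0 -0.43 0 0 0" --pt "0.0 0 0 -0.43 0 0 0"

```text
time: 38.03
tool_pos: [0.4315, -0.0637, 0.2404]
tool_rot: [0.002, 0.705, 0.71, 0.001]
contact_force: [-0.8, 0.3, -2.4]
gripper_width: 0.399
```

Run:
```python
from h import *
p,r=pose();print(p,manip.state()["gripper_width"]);print(ray("top",(208.1,189.7),.065))
plan([((.6140,.2150,.239),np.radians(.4))])
```

```text
[ 0.43152522 -0.06372034  0.24041655] 0.3985893781859361
[0.60996875 0.21492681 0.065     ]
xyz [0.614 0.215 0.239] -> [0.6936 0.461  0.0045] [ 0.009   0.0031 -0.0001]
```

carry_out --pt "0.0 0.35 0.23 0 0 0 0" --pt "0.0 0.35 0.23 0 0 0 0" --pt "0.0 0.35 0.23 0 0 0 0" --pt "0.0 0.35 0.23 0 0 0 0" --pt "0.0 0.35 0.23 0 0 0 0" --pt "0.0 0.35 0.23 0 0 0 0"

```text
time: 38.53
tool_pos: [0.5208, 0.0789, 0.2351]
tool_rot: [-0.002, 0.703, 0.711, -0.002]
contact_force: [-0.1, 0.5, -1.1]
gripper_width: 0.396
```

carry_out --pt "0.0 0.344 0.23 0 0 0 0" --pt "0.0 0.344 0.23 0 0 0 0" --pt "0.0 0.344 0.23 0 0 0 0" --pt "0.0 0.344 0.23 0 0 0 0" --pt "0.0 0.344 0.23 0 0 0 0" --pt "0.0 0.344 0.23 0 0 0 0" --pt "0.0 0.344 0.23 0 0 0 0" --pt "0.0 0.344 0.23 0 0 0 0"

```text
time: 39.2
tool_pos: [0.6119, 0.2138, 0.2378]
tool_rot: [-0.0, 0.705, 0.709, -0.0]
contact_force: [0.4, 0.3, -1.3]
gripper_width: 0.399
```

carry_out --pt "0.0 0 0 0.08 0 0 0" --pt "0.0 0 0 0.16 0 0 0" --pt "0.0 0 0 0.24 0 0 0" --pt "0.0 0 0 0.26 0 0 0" --pt "0.0 0 0 0.26 0 0 0" --pt "0.0 0 0 0.26 0 0 0" --pt "0.0 0 0 0.26 0 0 0"

```text
time: 39.78
tool_pos: [0.6142, 0.2154, 0.1374]
tool_rot: [0.001, 0.705, 0.709, 0.002]
contact_force: [0.3, 0.3, -1.2]
gripper_width: 0.397
```

Run:
```python
from h import *
p,r=pose();print(p,manip.state()["contact_force"]);plan([((.6137,.2150,p[2]),np.radians(.4)),((.6137,.2150,.08),np.radians(.4))])
```

```text
[0.61423212 0.21539326 0.13741519] [ 0.31084018  0.34828452 -1.24347156]
xyz [0.6137 0.215  0.1374] -> [-0.001  -0.0013 -0.    ] [ 0.0094 -0.002  -0.0012]
xyz [0.6137 0.215  0.08  ] -> [-0.0011 -0.002   0.1435] [ 0.0094 -0.002  -0.0012]
```

carry_out --pt "0.0 -0.001 -0.001 0.03 0 0 0" --pt "0.0 -0.001 -0.001 0.06 0 0 0" --pt "0.0 -0.001 -0.001 0.09 0 0 0" --pt "0.0 -0.001 -0.001 0.11 0 0 0" --pt "0.0 -0.001 -0.001 0.125 0 0 0" --pt "0.0 -0.001 -0.001 0.135 0 0 0" --pt "0.0 -0.001 -0.001 0.135 0 0 0"

```text
time: 40.37
tool_pos: [0.6126, 0.2147, 0.0796]
tool_rot: [0.0, 0.705, 0.71, -0.0]
contact_force: [1.8, -1.7, -2.4]
gripper_width: 0.395
```

carry_out --pt "0.0 0 0 0.007 0 0 0" --pt "0.0 0 0 0.014 0 0 0" --pt "0.0 0 0 0.018 0 0 0" --pt "0.0 0 0 0.018 0 0 0"

```text
time: 40.7
tool_pos: [0.6129, 0.2148, 0.0792]
tool_rot: [0.0, 0.704, 0.71, -0.001]
contact_force: [-13.7, -6.4, 25.8]
gripper_width: 0.396
```

carry_out --pt "0.6 0 0 -0.01 0 0 0" --pt "0.6 0 0 -0.01 0 0 0" --pt "0.6 0 0 -0.01 0 0 0" --pt "0.6 0 0 -0.01 0 0 0" --pt "0.6 0 0 -0.09 0 0 0" --pt "0.6 0 0 -0.18 0 0 0" --pt "0.6 0 0 -0.27 0 0 0" --pt "0.6 0 0 -0.36 0 0 0"

```text
time: 41.37
tool_pos: [0.6115, 0.2151, 0.217]
tool_rot: [-0.001, 0.705, 0.71, -0.001]
contact_force: [0.2, -0.5, -0.0]
gripper_width: 0.6
```

carry_out --pt "0.6 -0.6 -0.5 -0.1 0 0 0" --pt "0.6 -0.6 -0.5 -0.1 0 0 0" --pt "0.6 -0.6 -0.5 -0.1 0 0 0" --pt "0.6 -0.6 -0.5 -0.1 0 0 0" --pt "0.6 -0.6 -0.5 -0.1 0 0 0" --pt "0.6 -0.6 -0.5 -0.1 0 0 0" --pt "0.6 -0.6 -0.5 -0.1 0 0 0" --pt "0.6 -0.6 -0.5 -0.1 0 0 0"

```text
time: 42.03
tool_pos: [0.4118, -0.0281, 0.2567]
tool_rot: [0.0, 0.705, 0.709, -0.0]
contact_force: [0.9, 0.3, 0.0]
gripper_width: 0.597
```

Run:
```python
from caps import *
s=manip.state();print(s["time"],s["tool_pos"],s["contact_force"])
a=grab("top","t10");b=grab("side","s10")
A=cv2.resize(a[150:300,125:425],(800,400),interpolation=2)
B=cv2.resize(b[130:205,190:340],(400,200),interpolation=2);C=cv2.resize(b[215:315,310:410],(200,200),interpolation=2)
cv2.imwrite("pics/fin.png",np.vstack([A,np.hstack([B,C,np.zeros((200,200,3),np.uint8)])]))
caps("top",*VI,(205,150,260,225),.101);caps("top",*TQ,(225,160,300,225),.101)
print("exp probe top",proj("top",(.6135,.215,.105)),"side",proj("side",(.6135,.215,.105)))
```

```text
42.0333 [ 0.41182099 -0.02809913  0.25670434] [0.92037078 0.28915615 0.00237124]
top [233.1 170.9] 22 [0.6603 0.1404]
top [242.2 170.6] 19 [0.6615 0.1146]
top [232.4 203.2] 19 [0.5685 0.1404]
top [241.7 203.1] 18 [0.5692 0.1141]
top [265.5 171.4] 19 [0.6605 0.0486]
top [274.6 171.5] 18 [0.6605 0.0231]
top [265.  203.9] 20 [0.568  0.0486]
top [274.2 203.9] 21 [0.5685 0.0226]
exp probe top [206.07721014 186.76059406] side [253.96816629 173.25882018]
```

View pics/fin.png

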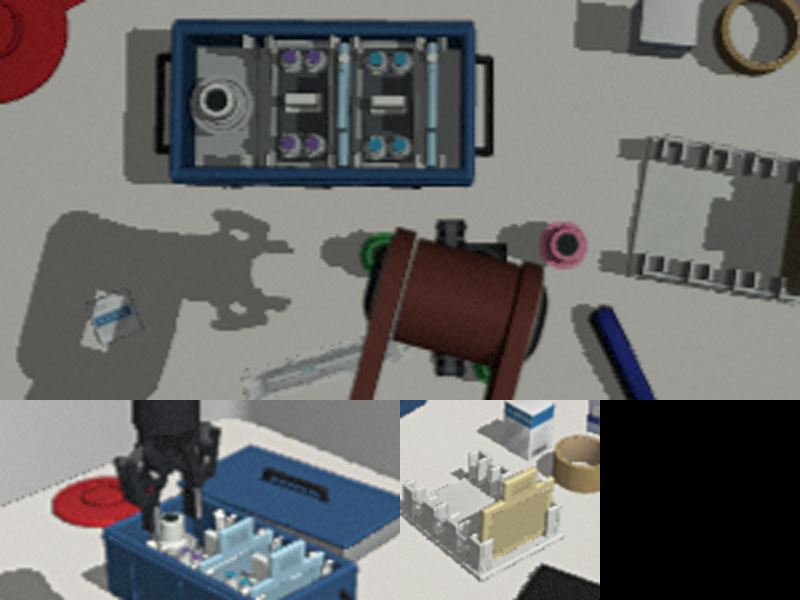

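```bash
python3 -c "
from plant import manip
print(manip.job_done());print(manip.state()['time'])"
```

```text
the job is handed in; nothing more can be done
None
the job is handed in; nothing more can be done
```

The carrier is packed and I handed the job in at about 42 s of the 210 s allowed. No verdict was reported.

- **Plates:** the spent yellow plate stands in the rack's outermost slot (rack y −75). The two blue plates are in guide pairs 1 and 0. Each one stopped hard on the carrier floor at the expected height, with 15 to 28 N on the tool.
- **Blocks:** the turquoise block is in bay 0 and the violet one in bay 1. Both were pressed past the leaves until they stopped at the floor, with about 26 N on the tool. The caps, seen from above, put each block about 1 mm from where I estimated its bay.
- **Probe:** the white probe stopped in the cup at a tool height of 79 mm, as calculated. The last top view shows its barrel less than 1 pixel (about 2 mm) from the expected spot.

**Last checks:** the final views show the plates, blocks and probe upright and in place. The bystanders in view look unmoved, though I compared them only by eye, and the gripper was clear of everything. The side camera read about 2 to 3 mm off from the top camera throughout, so I went by the top view and the contact heights. One reading did not fit: the cup's rim in one top view came out 4 mm off in x from where the carrier's outline puts it. I used the outline, and the probe went home without trouble.

I viewed 15 pictures, one past the budget.

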